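Twist the polishing canister home in the bench shaker

TASK

Load the polishing canister into the bench shaker: swing the shaker's keeper aside, take the canister from its leaning rack, and work it upright down between the holder's rubber pads, twisting as you press because it jams if pushed straight, until it is fully home on the holder floor. Never press the sprung platform down onto its stops. Then swing the keeper all the way back over the canister's flange, let go, and leave the tally counter, coupling and adapter box beside the work where they are.

Things in the scene. Friction and masses are not known exactly. Their poses are not given: they have to be found in the camera images.
- canister_mid (a point): Centre of the closed round canister, 0.3 kg, 106 mm high; z runs up its axis. Heights from the foot: aluminium body 44 mm in diameter from 0 to 80 mm, flange 68 mm in diameter from 46 to 52 mm, dark ribbed fixed lid 52 mm in diameter from 80 to 106 mm. This point is 53 mm up, the lid's middle 40 mm above it. Grip it across the lid, at any angle about its axis. It starts leaning in the rack.
- rack: Fixed rack: dark steel plate 120 x 90 x 10 mm with an aluminium V trough 42 mm long; origin under its centre, z up. The canister leans in it 35 degrees from vertical, lid towards the rack's -x (roughly towards the robot); flange and lid stand free. Draw the canister out 50 mm or more along its own axis before turning it upright.
- rack_seat (a point): Where the middle of the canister's foot rests in the rack, 38 mm above the table; axes as the rack's.
- shaker: Fixed base of the bench shaker: grey box 130 x 104 x 34 mm, origin under its centre, z up. The keeper is on its -x side. Above it an aluminium platform 130 x 104 x 10 mm floats on springs and carries holder and keeper.
- holder_floor (a point): Centre of the holder's floor on the platform, straight above the shaker's centre, 62 mm above the table when the platform is up (it sinks with it); z up. The middle of the canister's foot must come to rest here, so canister_mid is then 53 mm above it. Round it stand four steel corner posts 42 mm high with a free circle 51 mm wide between them.
- holder_mouth (a point): Centre of the holder's open top, 40 mm above its floor; z up. Four sprung rubber pads slope inward, 46 mm apart here, 41 mm at the floor. The canister enters freely for about 15 mm, then is gripped harder and harder: straight down it needs up to 30 to 45 N, too much for the platform; while turned either way (surface moving several times faster than it sinks) about 10 N will do. Turning takes up to 0.9 N m.
- platform (a joint): How far the sprung platform is pressed down: 0 = up, 0.012 m = on its stops (must not be reached). It gives at about 2 N, then 1 mm per 1.6 N; 21 N puts it on its stops. With the canister standing in it, it may sink a millimetre.
- keeper (a joint): Angle of the keeper, a flat lever 8 mm thick on an upright hinge post on the platform. 0 = closed, at its stop: the nose lies over the flange of a seated canister, 3 mm above it. It grows as the knob swings anticlockwise seen from above; beyond 1.05 rad it is clear of the holder, 1.6 = fully open. It starts at 0 to 0.3 and stays where left (0.05 N m of friction).
- keeper_knob (a point): Middle of the keeper's upright round black knob, 21 mm in diameter, 34 mm high (its top is 17 mm above this point), 65 mm from the hinge. When closed it is on the shaker's -x side, 121 mm from the holder's axis.
- keeper_hinge (a point): Point on the keeper's upright hinge axis, level with the middle of the knob; 56 mm from the holder's axis on the shaker's -x side.
- counter: Bystander: small chromed hand tally counter lying on the table, 72 x 44 x 20 mm; origin under its centre.
- coupling_b0: Bystander: white crowned coupling standing up between shaker and rack, 33 mm in diameter, 46 mm high; origin under its centre.
- adapter_b2: Bystander: the rightmost of three black adapter boxes at the near corner of the table, 64 x 43 x 26 mm; origin under its centre.
Things that resemble listed ones, but are neither listed nor needed, are in the scene too. What is shaped like the part that bears canister_mid but purple is not meant.

How it is judged (in metres and radians):
On the way, in this order (a step that is already met when the one before it is completed fails the run):
1. the keeper is swung clear of the holder (value of joint keeper above 1.05 rad), for 0.1 s.
2. the canister is out of the rack and upright (distance between canister_mid and rack_seat above 0.12 m and angle between canister_mid's own z axis and vertical below 0.15 rad), for 0.1 s.
3. the canister is fully home in the holder, the keeper still clear (z of canister_mid in the frame of holder_floor between 0.048 and 0.0555 m and horizontal distance between canister_mid and holder_floor below 0.005 m and angle between canister_mid's own z axis and vertical below 0.06 rad and value of joint keeper above 0.8 rad), for 0.2 s.
At the end, for the whole second after the job is handed in: The canister stands upright (within 3.4 degrees) in the shaker's holder, its foot within 2.5 mm of the holder floor and within 5 mm of its centre, at rest; the keeper is closed over its flange (within 0.15 rad of its stop) (z of canister_mid in the frame of holder_floor between 0.048 and 0.0555 m and horizontal distance between canister_mid and holder_floor below 0.005 m and angle between canister_mid's own z axis and vertical below 0.06 rad and value of joint keeper below 0.15 rad and linear speed of canister below 0.02 m/s); the robot touches nothing.
It fails at once if the sprung platform is pressed down onto its stops (value of joint platform above 0.0115 m).
It fails at once if the tally counter is moved (over 25 mm) (distance of counter from where it was at the start of the episode above 0.025 m).
It fails at once if the coupling is moved (over 25 mm) (distance of coupling_b0 from where it was at the start of the episode above 0.025 m).
It fails at once if the adapter box is moved (over 25 mm) (distance of adapter_b2 from where it was at the start of the episode above 0.025 m).
It also fails if it takes over 72 s, if anything falls off the work surface, if the arm or the gripper's body presses on something with over 40 N, if the wrist force passes 120 N, or if a joint passes its speed limit or range.

ROBOT

A 7-joint arm with a two-finger parallel gripper is mounted at the origin on a cart in front of the work surface, level with it; the furniture and walls round the work are solid. World frame = base frame: x ahead of the robot, y to its left, z up, the work surface at z = 0. Lengths are in m, angles in degrees, forces in N, time in s.
With the tool pointing down it reaches from about 0.425 to 0.875 m from the base axis. Payload 4.7 kg.
Tool frame: the origin (TCP) lies on the centre line of the jaws, within the pads' length; the fingertips stand 11 mm ahead of it and the grasp point (between the pads) lies 8 mm behind it; z points along the fingers, y is the direction in which the jaws open and shut (so a half turn about z gives the same grasp; the last joint's range is limited). The gripper opens to 87 mm and grips with 3 to 60 N. Pads are 19 mm wide; open, the fingers measure 117 mm over their backs; the gripper's body (75 mm by 190 mm) begins 51 mm behind the grasp point.
Start: joints at [-68.004, 18.392, -4.016, 83.108, 1.295, 78.541, -3.26], TCP at [0.235, 0.606, 0.234] pointing down, gripper open.
Joint ranges: [-163.93, 163.93], [-17.29, 119.83], [-79.2, 71.16], [3.27, 140.29], [-89.18, 269.18], [5.43, 117.66], [-154.24, 154.24]. Speed limits (degrees/s): [147.25, 147.25, 180, 180, 180, 180, 180].

INTERFACE

Orientations are given as [roll, pitch, yaw] about the fixed x, y, z axes, in that order (R = Rz(yaw) Ry(pitch) Rx(roll)).
In Python, from cell import env gives the robot as it stands.
- The arm moves only by the tool servo_tool, never from a script. Its argument "moves" is text: rows parted by semicolons, each of 7 numbers parted by spaces: the shift along the tool's x, y, z as a fraction of full scale, then the turn, a rotation vector about the tool's x, y, z as a fraction of full scale, then the gripper's target within -1 to 1 (shut at 1, half-way at 0, fully open at -1). A call has 1 to 20 rows; each row shifts and turns the pose as measured when the row begins, along the tool's axes as they then stand; what a row does not reach is not made up. Full scale, the value 1, is 1000 mm for a shift and 0.5 rad for a turn. A row lasts 1/12 s, in which the tool goes at most 41.7 mm and 7.16 degrees, less where a joint would pass 70% of its speed; a pose out of reach is approached as far as the arm can. A call with a number of a shift or a turn outside -1 to 1 is refused whole. A call with a gripper value outside its range is refused whole. The fingers move at their own pace and stop on an object; "squeeze" is the grip in N (left out, the last holds). Time passes only in rows, so rows that do not move let the fingers close. It gives the time, the measured TCP pose, the force and the opening at its end, in the units of the state.
- env.get_obs(): the state, without advancing time (a new reading comes with each control period).
- env.read_camera(name): name is "scene" or "top" or "wrist"; returns a dict with "img" (420x560x3 uint8, red, green, blue), "range_z" (420x560 float32, m along the optical axis (not along the pixel's ray), 0 where there is no reading), "mtx" (3x3 intrinsics, pixels), "T" (4x4, takes a point from camera to world coordinates); the wrist camera has in their place "hand_eye" (4x4, takes a point from camera to tool coordinates, whose origin is the TCP and whose axes are the flange's). Camera axes: x right, y up, looking along -z (the intrinsics and any distortion apply to the point x, -y, -z); pixel columns grow to the right and rows downward; lengths in m; the calibration is good to about 2 mm. A picture is of the moment at which its call begins: read the wrist's pose just before it.
- env.sign_off(): hands the job in, once; it reports no verdict.
The state is a dict: "time_s": time; "qpos": joint angles; "joint_velocities": joint speeds; "effort": joint torques, N m; "tool_pos": TCP position; "tool_rot": TCP orientation; "force": force on the tool from outside, world axes, zero at the start; "wrist_torque": the same for the moment, N m; "grip_width": finger opening in m.
Only numpy, scipy, OpenCV 4.12 (cv2) and the standard library are available. Lean on these libraries where they do the work, as an engineer would, in place of code of your own. Each camera call takes 0.05 s, during which the arm holds its last target.

## Working session

There is one attempt and no reset: what is moved stays moved. The work goes in short steps, Python scripts to look and compute and a tool call to move; the robot and the scene stay as the last step left them, time stands still between calls to the robot, and variables do not carry over. Pictures are saved under pics/ and viewed, and the job is handed in when it is done.

Besides the shell and the picture viewer there is one more tool, called after "Request:" as name(argument=value, ...), one argument or row to a line, values as JSON. servo_tool: Moves the arm, as the interface text tells. Its arguments: {"type":"object","properties":{"moves":{"type":"string"},"squeeze":{"type":"number"}},"required":["moves"]}

```bash
ls; mkdir -p pics
python3 - <<'E'
from cell import env
import cv2,numpy as np
o=env.get_obs();print({k:np.round(v,3) for k,v in o.items()})
for n in ["scene","top","wrist"]:
    c=env.read_camera(n);cv2.imwrite(f"pics/{n}0.png",c["img"][...,::-1])
    np.savez(f"{n}0.npz",**c)
    print(n,np.round(c["mtx"],1).tolist(),np.round(c.get("T",c.get("hand_eye")),3).tolist(),(c["range_z"]>0).mean(), [k for k in c])
E
```

```text
pics
{'time_s': np.float64(0.0), 'qpos': array([-68.002,  18.44 ,  -4.017,  83.175,   1.296,  78.541,  -3.262]), 'joint_velocities': array([-0.028, -0.002, -0.019,  0.074,  0.016,  0.018,  0.095]), 'effort': array([ 0.0000e+00, -4.9129e+01, -4.0400e-01, -3.1252e+01, -6.4000e-02,
        4.4000e-02,  0.0000e+00]), 'tool_pos': array([0.235, 0.606, 0.232]), 'tool_rot': array([-1.79889e+02,  6.00000e-03,  1.58812e+02]), 'force': array([-0.254,  0.46 , -0.838]), 'wrist_torque': array([ 0.003, -0.051, -0.048]), 'grip_width': np.float64(0.087)}
scene [[495.3, 0.0, 278.7], [0.0, 495.3, 215.9], [0.0, 0.0, 1.0]] [[0.788, 0.451, -0.42, 0.149], [-0.616, 0.566, -0.548, -0.26], [-0.009, 0.69, 0.724, 0.75], [0.0, 0.0, 0.0, 1.0]] 0.9959013605442177 ['img', 'range_z', 'mtx', 'T']
top [[400.1, 0.0, 283.0], [0.0, 400.1, 210.0], [0.0, 0.0, 1.0]] [[0.007, 0.996, -0.084, 0.429], [-1.0, 0.008, 0.007, 0.258], [0.008, 0.084, 0.996, 1.073], [0.0, 0.0, 0.0, 1.0]] 0.9961139455782313 ['img', 'range_z', 'mtx', 'T']
wrist [[367.0, 0.0, 277.7], [0.0, 367.0, 208.5], [0.0, 0.0, 1.0]] [[0.001, 0.954, 0.3, 0.083], [1.0, -0.001, 0.0, -0.001], [0.0, 0.3, -0.954, -0.15], [0.0, 0.0, 0.0, 1.0]] 0.9960799319727891 ['img', 'range_z', 'mtx', 'hand_eye']
```

View pics/scene0.png

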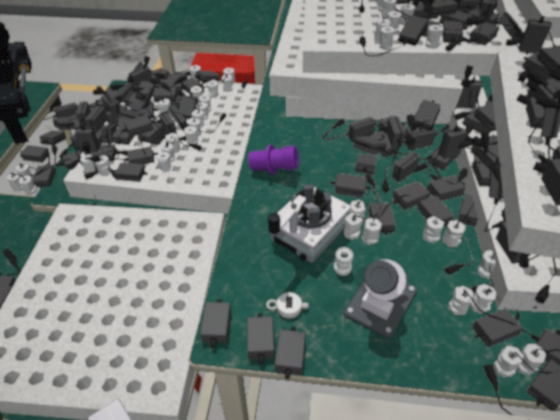

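View pics/top0.png

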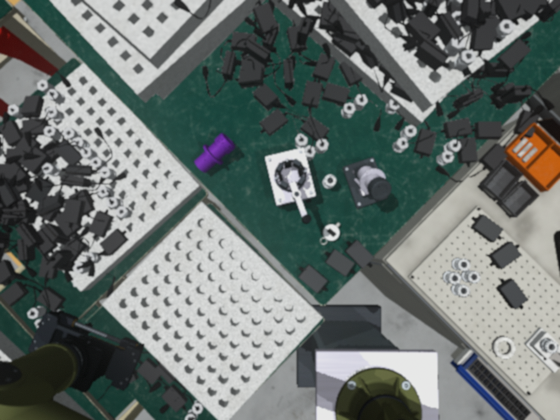

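View pics/wrist0.png

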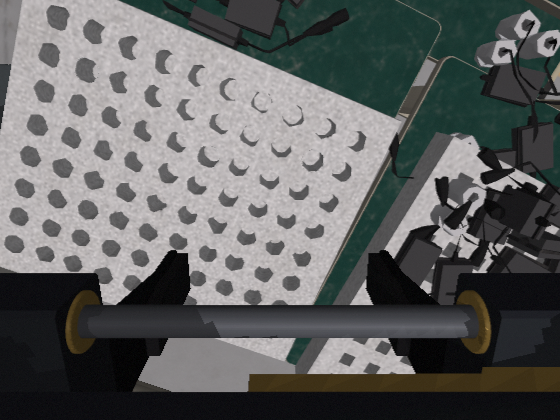

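```bash
cat > h.py <<'E'
import numpy as np,cv2
from cell import env
def cloud(c,T=None):
    T=c["T"] if T is None else T
    z=c["range_z"];h,w=z.shape;v,u=np.mgrid[:h,:w];m=c["mtx"]
    P=np.stack([(u-m[0,2])/m[0,0]*z,-(v-m[1,2])/m[1,1]*z,-z],-1)
    W=P@T[:3,:3].T+T[:3,3];W[z<=0]=np.nan
    return W
def crop(img,x0,x1,y0,y1,s,name):
    a=cv2.resize(img[y0:y1,x0:x1,::-1],None,fx=s,fy=s,interpolation=cv2.INTER_CUBIC);cv2.imwrite("pics/"+name,a)
E
python3 - <<'E'
from h import *
c=dict(np.load("top0.npz"));s=dict(np.load("scene0.npz"))
crop(c["img"],190,420,120,300,3,"topc.png");crop(s["img"],190,430,140,380,2.5,"scenec.png")
W=cloud(c)
for p in [(292,178),(275,195),(300,210),(373,185),(360,195),(330,182),(332,232),(350,150),(240,240),(215,155),(250,180)]:
    print(p,np.round(W[p[1],p[0]],3))
W=cloud(s)
print('scene')
for p in [(310,215),(272,225),(385,275),(345,262),(288,305),(300,160)]:
    print(p,np.round(W[p[1],p[0]],3))
E
```

```text
(292, 178) [0.596 0.228 0.063]
(275, 195) [0.553 0.271 0.06 ]
(300, 210) [0.51  0.21  0.123]
(373, 185) [0.57  0.038 0.133]
(360, 195) [0.56  0.045 0.017]
(330, 182) [0.592 0.127 0.03 ]
(332, 232) [0.461 0.12  0.018]
(350, 150) [ 0.686  0.068 -0.001]
(240, 240) [ 0.439  0.376 -0.121]
(215, 155) [0.656 0.427 0.054]
(250, 180) [ 0.601  0.34  -0.003]
scene
(310, 215) [0.576 0.203 0.094]
(272, 225) [0.479 0.188 0.145]
(385, 275) [0.564 0.01  0.124]
(345, 262) [0.585 0.112 0.039]
(288, 305) [0.454 0.114 0.019]
(300, 160) [ 0.735  0.42  -0.   ]
```

View pics/topc.png

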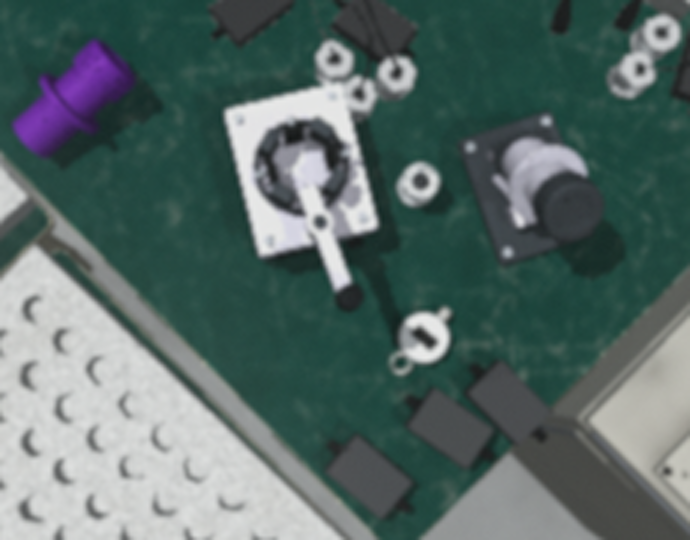

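View pics/scenec.png

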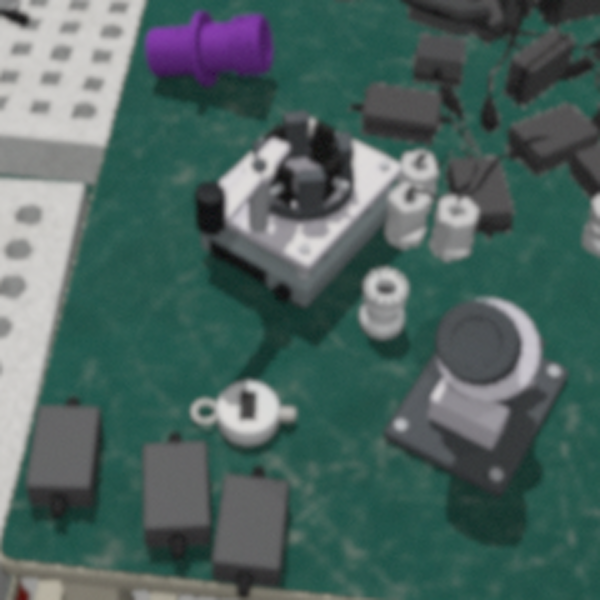

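Run:
```python
from h import *
for n in ["top","scene"]:
    c=dict(np.load(n+"0.npz"));W=cloud(c);img=c["img"].astype(int)
    x,y,z=W[...,0],W[...,1],W[...,2]
    near=(abs(x-.6)<.14)&(abs(y-.22)<.12)
    # platform plane
    m=near&(z>.052)&(z<.072)
    m=cv2.morphologyEx(m.astype(np.uint8),cv2.MORPH_OPEN,np.ones((3,3)))
    nl,l,st,ct=cv2.connectedComponentsWithStats(m);k=1+st[1:,4].argmax();m=l==k
    P=W[m];print(n,'plat',len(P),np.median(P[:,2]),cv2.minAreaRect((P[:,:2]*1000).astype(np.float32)))
    # rack plate
    m=(abs(x-.57)<.12)&(abs(y-.04)<.09)&(z>.004)&(z<.016)
    m=cv2.morphologyEx(m.astype(np.uint8),cv2.MORPH_OPEN,np.ones((2,2)))
    nl,l,st,ct=cv2.connectedComponentsWithStats(m);k=1+st[1:,4].argmax();m=l==k
    P=W[m];print('rack',len(P),np.median(P[:,2]),cv2.minAreaRect((P[:,:2]*1000).astype(np.float32)))
    m=near&(z>.10)
    P=W[m];print('high pts near shaker',np.round(np.c_[P,c["img"][m]][::6],3).tolist()[:60])
```

```text
top plat 1120 0.06124653149056136 ((601.6307373046875, 234.53271484375), (130.8917694091797, 103.70518493652344), 14.105612754821777)
rack 605 nan ((594.2862548828125, 27.164615631103516), (117.61316680908203, 92.55933380126953), 20.482276916503906)
high pts near shaker [[0.637, 0.224, 0.101, 159.0, 161.0, 163.0], [0.632, 0.227, 0.102, 68.0, 72.0, 77.0], [0.63, 0.241, 0.101, 54.0, 58.0, 60.0], [0.629, 0.222, 0.106, 73.0, 80.0, 85.0], [0.626, 0.261, 0.105, 140.0, 141.0, 146.0], [0.627, 0.234, 0.101, 43.0, 45.0, 47.0], [0.626, 0.215, 0.107, 71.0, 79.0, 84.0], [0.625, 0.249, 0.101, 72.0, 74.0, 79.0], [0.625, 0.217, 0.102, 63.0, 69.0, 74.0], [0.622, 0.259, 0.103, 71.0, 79.0, 84.0], [0.621, 0.212, 0.107, 54.0, 60.0, 64.0], [0.619, 0.254, 0.104, 73.0, 77.0, 82.0], [0.616, 0.261, 0.105, 76.0, 82.0, 88.0], [0.614, 0.261, 0.105, 75.0, 81.0, 86.0], [0.612, 0.266, 0.103, 60.0, 66.0, 70.0], [0.613, 0.207, 0.1, 37.0, 39.0, 40.0], [0.61, 0.207, 0.102, 38.0, 40.0, 41.0], [0.605, 0.209, 0.102, 30.0, 33.0, 32.0], [0.603, 0.207, 0.101, 34.0, 36.0, 36.0], [0.595, 0.263, 0.103, 126.0, 128.0, 137.0], [0.
[... 3813 characters left out ...]
0, 47.0, 47.0], [0.552, 0.218, 0.128, 182.0, 180.0, 180.0], [0.564, 0.215, 0.123, 188.0, 186.0, 189.0], [0.615, 0.202, 0.102, 41.0, 43.0, 43.0], [0.548, 0.217, 0.129, 115.0, 117.0, 119.0], [0.558, 0.213, 0.126, 212.0, 209.0, 210.0], [0.609, 0.205, 0.1, 40.0, 40.0, 39.0], [0.545, 0.219, 0.127, 138.0, 139.0, 140.0], [0.555, 0.215, 0.124, 200.0, 199.0, 197.0], [0.579, 0.226, 0.101, 78.0, 77.0, 80.0], [0.542, 0.222, 0.124, 210.0, 208.0, 207.0], [0.548, 0.213, 0.127, 106.0, 107.0, 109.0], [0.573, 0.225, 0.102, 105.0, 102.0, 106.0], [0.605, 0.2, 0.101, 37.0, 35.0, 35.0], [0.543, 0.215, 0.126, 116.0, 116.0, 118.0], [0.552, 0.209, 0.125, 206.0, 203.0, 201.0], [0.578, 0.219, 0.101, 78.0, 76.0, 80.0]]
```

Run:
```python
from h import *
ax=lambda yaw:np.array([-np.sin(np.radians(35))*np.cos(yaw),-np.sin(np.radians(35))*np.sin(yaw),np.cos(np.radians(35))])
for n in ["top","scene"]:
    c=dict(np.load(n+"0.npz"));W=cloud(c);img=c["img"].astype(int)
    x,y,z=W[...,0],W[...,1],W[...,2];s=img.sum(-1)
    m=(abs(x-.48)<.035)&(abs(y-.19)<.035)&(s<200)&(z>.118)
    P=W[m];t=P[P[:,2]>.152];print(n,'knob',len(P),P[:,2].max(),np.median(P,0),'top',len(t),t.mean(0) if len(t) else 0, cv2.minEnclosingCircle((t[:,:2]*1000).astype(np.float32)) if len(t)>3 else 0)
    # lid disc: dark above .09 near rack; plane fit of end face
    m=(abs(x-.57)<.08)&(abs(y-.02)<.07)&(z>.085)&(s<260)
    P=W[m]
    for yaw in (15,20,25):
        a=ax(np.radians(yaw));h=P@a
        hi=np.percentile(h,98);d=P[h>hi-.006]
        print('lid yaw',yaw,len(P),len(d),'h',hi,'c',np.round(d.mean(0),4),np.round(np.median(d@a),4))
    d=d-0;cen=d.mean(0);u,sv,vt=np.linalg.svd(d-cen);nrm=vt[2]*np.sign(vt[2][2]);print('normal',nrm,'tilt',np.degrees(np.arccos(nrm[2])),'yaw',np.degrees(np.arctan2(-nrm[1],-nrm[0])))
    # table heights sample
    T=W
    print('max z region',[(np.nanmax(z[(abs(x-a)<.05)&(abs(y-b)<.05)]) if ((abs(x-a)<.05)&(abs(y-b)<.05)).any() else None) for a,b in [(.35,.5),(.45,.35),(.45,-.05),(.45,-.15),(.55,-.15),(.6,-.1),(.75,.1),(.75,0.3),(.45,.05)]])
```

```text
top knob 66 0.16067688166374383 [0.48583059 0.19806942 0.15718552] top 59 [0.48573796 0.1975218  0.15741875] ((486.6470947265625, 197.90365600585938), 10.08458137512207)
lid yaw 15 414 303 h -0.20702692664841338 c [0.5575 0.0189 0.124 ] -0.2101
lid yaw 20 414 299 h -0.19960065605359031 c [0.5578 0.0182 0.1241] -0.2027
lid yaw 25 414 289 h -0.1893391478716776 c [0.5582 0.0173 0.1243] -0.1927
normal [-0.54332978 -0.19937043  0.81550241] tilt 35.36293052407776 yaw 20.150199569754992
max z region [np.float64(-0.11093594414778352), np.float64(0.005872694138223888), np.float64(0.011282467047981637), np.float64(0.025910325472895623), np.float64(0.011649966273842294), np.float64(0.0055549197980901965), np.float64(0.05061191131428888), np.float64(0.049951416682630034), np.float64(0.030455874087515156)]
scene knob 218 0.15927108497788245 [0.48177213 0.18864692 0.14872047] top 95 [0.48393154 0.19239486 0.15649277] ((486.06317138671875, 193.47808837890625), 10.570501327514648)
lid yaw 15 844 780 h -0.2062686071246633 c [0.556  0.0132 0.123 ] -0.2093
lid yaw 20 844 788 h -0.19856744384588998 c [0.5561 0.0129 0.123 ] -0.2015
lid yaw 25 844 743 h -0.18786841763833856 c [0.5563 0.0122 0.1232] -0.1914
normal [-0.53935602 -0.19610276  0.81892539] tilt 35.02263489919876 yaw 19.980600711557678
max z region [np.float64(-0.11349717593737585), np.float64(0.003297939258046223), np.float64(0.010376266233207865), np.float64(0.01072012227158281), np.float64(0.010567990123749316), np.float64(0.004822080146874019), np.float64(0.0514321376632384), np.float64(0.048186091441262624), np.float64(0.02882454327478645)]
```

Request:
servo_tool(
  moves="-0.0294 -0.0224 0 0 0 0 -1; -0.0294 -0.0224 0 0 0 0 -1; -0.0294 -0.0224 0 0 0 0 -1; -0.0294 -0.0224 0 0 0 0 -1; -0.0294 -0.0224 0 0 0 0 -1; -0.0294 -0.0224 0 0 0 0 -1; -0.0294 -0.0224 0 0 0 0 -1; -0.0294 -0.0224 0 0 0 0 -1; -0.0294 -0.0224 0 0 0 0 -1; -0.0294 -0.0224 0 0 0 0 -1",
)

```text
time_s: 0.98
tool_pos: [0.4272, 0.2859, 0.2264]
tool_rot: [-179.7, -0.5, 160.0]
force: [0.8, -0.6, -0.2]
grip_width: 0.0874
```

Request:
servo_tool(
  moves="-0.029 -0.022 0 0 0 0 -1; -0.029 -0.022 0 0 0 0 -1; 0 0 -0.02 0 0 0.248 -1; 0 0 0 0 0 0.248 -1; 0 0 0 0 0 0.248 -1; 0 0 0 0 0 0.248 -1; 0 0 0 0 0 0.248 -1; 0 0 0 0 0 0.248 -1; 0 0 0 0 0 0.248 -1; 0 0 0 0 0 0.248 -1; 0 0 0 0 0 0.248 -1; 0 0 0 0 0 0.248 -1; 0 0 0 0 0 0.248 -1; 0 0 0 0 0 0.248 -1; 0 0 0 0 0 0.248 -1; 0 0 0 0 0 0.248 -1; 0 0 0 0 0 0.248 -1; 0 0 0 0 0 0.248 -1; 0 0 0 0 0 0.248 -1; 0 0 0 0 0 0.248 -1",
)

```text
time_s: 2.65
tool_pos: [0.471, 0.2046, 0.2423]
tool_rot: [180.0, 1.0, 30.8]
force: [0.3, -0.2, 0.1]
grip_width: 0.0873
```

```bash
cat >> h.py <<'E'
from scipy.spatial.transform import Rotation as R
def pose():
    o=env.get_obs();T=np.eye(4);T[:3,:3]=R.from_euler("xyz",o["tool_rot"],degrees=True).as_matrix();T[:3,3]=o["tool_pos"];return T,o
def wrist(name,look=True):
    T,o=pose();c=env.read_camera("wrist");c["T"]=T@c["hand_eye"]
    cv2.imwrite("pics/"+name+".png",c["img"][...,::-1]);np.savez(name+".npz",**c)
    return c,T,o
def proj(c,p):
    q=np.linalg.inv(c["T"])@np.r_[p,1];m=c["mtx"];return m[0,0]*q[0]/-q[2]+m[0,2],m[1,1]*-q[1]/-q[2]+m[1,2]
def plan(T,pos,Rm=None):
    d=T[:3,:3].T@(np.array(pos)-T[:3,3]);print("shift tool",np.round(d,4))
    if Rm is not None: print("turn/0.5",np.round(R.from_matrix(T[:3,:3].T@Rm).as_rotvec()/.5,4))
E
python3 - <<'E'
from h import *
c,T,o=wrist("w1");print(np.round(o["tool_pos"],4),o["tool_rot"],o["qpos"])
for p in [(.486,.1955,.159),(.547,.22,.13),(.6016,.2345,.102)]: print(np.round(proj(c,p),1))
E
```

```text
[0.471  0.2046 0.2423] [179.99390526   1.00621672  30.81069725] [-42.73197232   1.95568799  16.69382838 101.33121168  -0.4828823
  77.79815505 -85.12547293]
[299.6 207.1]
[314.  103.7]
[334.6  22.3]
```

View pics/w1.png

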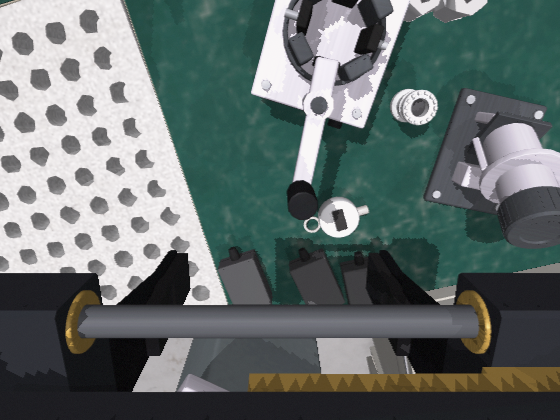

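Run:
```python
from h import *
c=dict(np.load("w1.npz"));W=cloud(c);img=c["img"].astype(int);s=img.sum(-1)
x,y,z=W[...,0],W[...,1],W[...,2]
v,u=np.mgrid[:420,:560]
m=(abs(u-302)<22)&(abs(v-200)<28)&(s<150)&(z>.15)
print('knob',cv2.minEnclosingCircle(W[m][:,:2].astype(np.float32)*1000),np.median(W[m][:,2]),u[m].mean(),v[m].mean())
m=(abs(u-319)<14)&(abs(v-105)<14)&(s<350)&(z>.1)
print('hinge',cv2.minEnclosingCircle(W[m][:,:2].astype(np.float32)*1000),np.median(W[m][:,2]),u[m].mean(),v[m].mean())
m=(v<130)&(u>240)&(u<420)&(z>.055)&(z<.067)
P=W[m];print('plat',cv2.minAreaRect(P[:,:2].astype(np.float32)*1000),np.median(P[:,2]))
for p in [(266,85),(357,113),(415,105),(436,194),(539,114),(471,100)]: print(p,np.round(W[p[1],p[0]],4))
# visible front edge of platform
```

```text
knob ((487.2929992675781, 194.12559509277344), 10.380057334899902) 0.15670677520176512 302.23424657534247 204.08356164383562
hinge ((547.8909301757812, 216.6089630126953), 5.650676250457764) 0.1279475673933519 318.56164383561645 104.94977168949772
plat ((590.2606201171875, 227.2164306640625), (105.46778869628906, 104.2113265991211), 14.19179630279541) 0.06087910085698245
(266, 85) [0.5397 0.2561 0.0643]
(357, 113) [0.5602 0.1771 0.0644]
(415, 105) [0.5959 0.1273 0.0318]
(436, 194) [0.5368 0.0444 0.0114]
(539, 114) [0.6556 0.0085 0.0117]
(471, 100) [0.631  0.076  0.0119]
```

Run:
```python
from h import *
T,o=pose();plan(T,(.4873,.1941,.146),R.from_euler("xyz",[180,0,24],degrees=True).as_matrix())
```

```text
shift tool [0.0104 0.0172 0.0961]
turn/0.5 [0.0025 0.0352 0.2263]
```

Request:
servo_tool(
  moves="0.0104 0.0172 0 0.0025 0.035 0 0; 0 0 0 0 0 0.1 0; 0 0 0.03 0 0 0.1 0; 0 0 0.03 0 0 0 0; 0 0 0.02 0 0 0 0; 0 0 0.012 0 0 0 0",
)

```text
time_s: 3.2
tool_pos: [0.492, 0.1961, 0.1505]
tool_rot: [-179.9, -0.5, 25.4]
force: [0.6, -1.1, -0.3]
grip_width: 0.0548
```

Run:
```python
from h import *
T,o=pose();print(o);plan(T,(.4873,.1941,.146))
```

```text
{'time_s': 3.2, 'qpos': array([-41.23954927,   6.65399464,  17.92096816, 107.40124364,
        -2.39406658,  65.75160259, -87.04602682]), 'joint_velocities': array([  1.08226737,   7.91923346,  -0.20885393,   9.98571331,
        -3.24421673, -17.4625132 ,   4.57712012]), 'effort': array([ 7.50493258e-03, -3.50542688e+01,  1.31078336e+00, -3.00520742e+01,
        1.47122063e-02,  4.45410406e-04, -8.85239756e-02]), 'tool_pos': array([0.49197753, 0.19609582, 0.15045772]), 'tool_rot': array([-179.87901243,   -0.5361875 ,   25.42096912]), 'force': array([ 0.60339817, -1.12168124, -0.2824835 ]), 'wrist_torque': array([-0.08125722,  0.16077029,  0.01470006]), 'grip_width': 0.054809656468123934}
shift tool [-0.0051 -0.0002  0.0044]
```

Request:
servo_tool(
  moves="-0.005 0 0.004 0 0 0 0; 0.0002 0.0057 0 0 0 -0.175 0; 0.0002 0.0057 0 0 0 -0.175 0; 0.0002 0.0057 0 0 0 -0.175 0; 0.0002 0.0057 0 0 0 -0.175 0; 0.0002 0.0057 0 0 0 -0.175 0; 0.0002 0.0057 0 0 0 -0.175 0; 0 0 0 0 0 0 0",
)

```text
time_s: 3.87
tool_pos: [0.5031, 0.1675, 0.1427]
tool_rot: [-179.7, -0.0, 58.1]
force: [-0.5, -0.1, 0.2]
grip_width: 0.0434
```

```bash
cat >> h.py <<'E'
def arc(H=(.548,.217)):
    T,o=pose();d=T[:2,3]-np.array(H);print("phi",np.degrees(np.arctan2(d[1],d[0]))%360,"r",np.hypot(*d),"pos",np.round(T[:3,3],4),"rot",np.round(o["tool_rot"],1),"F",np.round(o["force"],1),"M",np.round(o["wrist_torque"],2),"w",o["grip_width"],"q7",o["qpos"][6],"t",o["time_s"])
E
python3 - <<'E'
from h import *
arc();wrist("w2")
E
```

```text
phi 227.81003215733162 r 0.0668609071099126 pos [0.5031 0.1675 0.1427] rot [-179.7   -0.    58.1] F [-0.5 -0.1  0.2] M [-0.11  0.08 -0.01] w 0.043421857835298755 q7 -50.64199998970871 t 3.8667
```

View pics/w2.png

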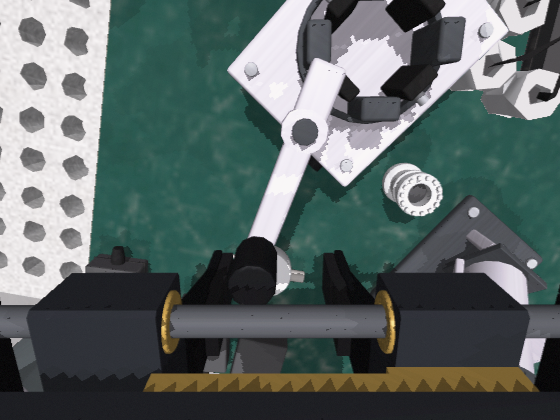

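Request:
servo_tool(
  moves="0.0006 0.0065 -0.001 0 0 -0.16 0; 0.0006 0.0065 -0.001 0 0 -0.16 0; 0.0006 0.0065 0 0 0 -0.16 0; 0.0004 0.0065 0 0 0 -0.16 0; 0.0004 0.0065 0 0 0 -0.16 0; 0.0004 0.0065 0 0 0 -0.16 0; 0.0004 0.0065 0 0 0 -0.16 0; 0.0004 0.0065 0 0 0 -0.16 0; 0.0004 0.0065 0 0 0 -0.16 0; 0 0 0 0 0 0 0",
)

```text
time_s: 4.75
tool_pos: [0.55, 0.1572, 0.144]
tool_rot: [-178.6, -0.1, 100.4]
force: [0.5, -0.4, 0.6]
grip_width: 0.0433
```

Run:
```python
from h import *
arc();wrist("w3")
```

```text
phi 271.87654575442474 r 0.059834641027521826 pos [0.55   0.1572 0.144 ] rot [-1.786e+02 -1.000e-01  1.004e+02] F [ 0.5 -0.4  0.6] M [-0.07  0.03  0.01] w 0.043333198246644555 q7 -4.908468567518428 t 4.75
```

View pics/w3.png

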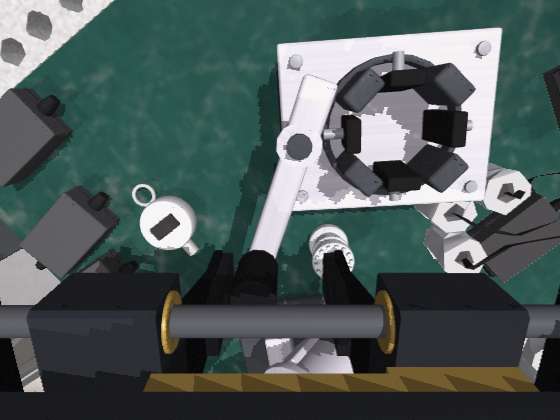

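Request:
servo_tool(
  moves="-0.001 0.0065 0 0 0 -0.13 0; -0.001 0.0065 0 0 0 -0.13 0; -0.001 0.0065 0 0 0 -0.13 0; -0.001 0.0065 0 0 0 -0.1 0; 0 0 0 0 0 0 0",
)

```text
time_s: 5.22
tool_pos: [0.5725, 0.16, 0.1441]
tool_rot: [-178.5, -0.4, 113.9]
force: [0.2, -0.0, 0.6]
grip_width: 0.0436
```

Run:
```python
from h import *
arc();wrist("w4")
```

```text
phi 293.25411454038897 r 0.06203029513254902 pos [0.5725 0.16   0.1441] rot [-178.5   -0.4  113.9] F [ 0.2 -0.   0.6] M [-0.08  0.03  0.02] w 0.043560546860432994 q7 9.181800171543024 t 5.2167
```

View pics/w4.png

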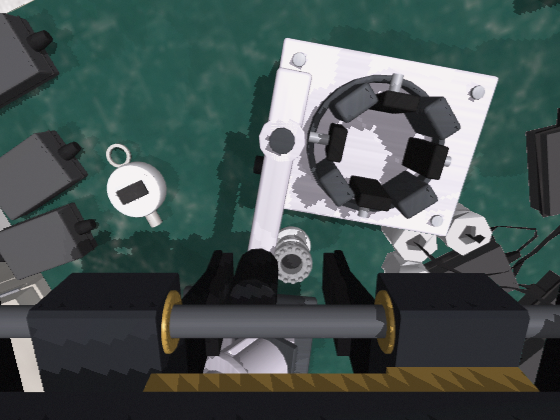

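Request:
servo_tool(
  moves="0 -0.003 -0.005 0 0 0 0; 0 0 -0.03 0 0 0 -0.3; 0 0 -0.04 0 0 0 -1; 0 0 -0.03 -0.03 0.01 0 -1; 0 0 0 0 0 0 -1",
)

```text
time_s: 5.68
tool_pos: [0.5674, 0.1599, 0.2524]
tool_rot: [-179.0, -0.8, 113.2]
force: [0.3, -0.0, 1.5]
grip_width: 0.0624
```

Run:
```python
from h import *
arc();wrist("w5")
```

```text
phi 288.7998946178334 r 0.06026737045495776 pos [0.5674 0.1599 0.2524] rot [-179.    -0.8  113.2] F [ 0.3 -0.   1.5] M [-0.09 -0.04  0.  ] w 0.06242815584368869 q7 7.641386226655231 t 5.6833
```

View pics/w5.png

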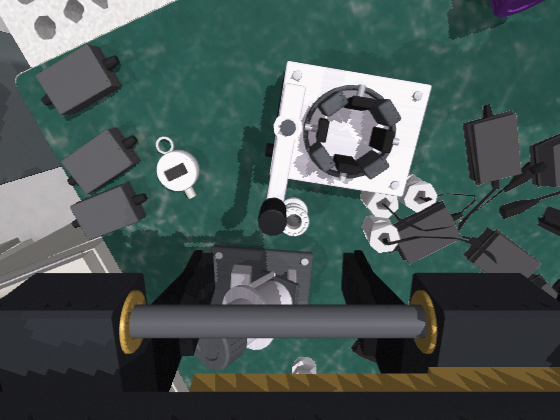

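Run:
```python
from h import *
c=dict(np.load("w5.npz"));W=cloud(c);img=c["img"].astype(int);s=img.sum(-1)
z=W[...,2];v,u=np.mgrid[:420,:560]
m=(u>262)&(u<435)&(v>55)&(v<200)&(z>.055)&(z<.068)
m=cv2.morphologyEx(m.astype(np.uint8),cv2.MORPH_OPEN,np.ones((3,3)))>0
P=W[m];print('plat',cv2.minAreaRect(P[:,:2].astype(np.float32)*1000),np.median(P[:,2]))
m=(abs(u-272)<18)&(abs(v-215)<20)&(s<150)&(z>.15)
k=cv2.minEnclosingCircle(W[m][:,:2].astype(np.float32)*1000);print('knob',k,np.median(W[m][:,2]))
m=(abs(u-287)<10)&(abs(v-128)<10)&(s<380)&(z>.12)
h=cv2.minEnclosingCircle(W[m][:,:2].astype(np.float32)*1000);print('hinge',h)
print('knob angle',np.degrees(np.arctan2(k[0][1]-h[0][1],k[0][0]-h[0][0]))%360)
m=(u>295)&(u<405)&(v>75)&(v<185)&(z>.098)&(z<.11)
P=W[m][:,:2].astype(np.float32)*1000
print('posts',len(P),cv2.minEnclosingCircle(P),cv2.minAreaRect(P))
for p in [(297,76),(417,98),(395,185)]: print(p,np.round(np.median(W[p[1]-2:p[1]+3,p[0]-2:p[0]+3].reshape(-1,3),0),4))
m2=np.zeros((420,560,3),np.uint8);m2[m]=255
crop(c["img"],250,450,50,210,4,"w5c.png")
```

```text
plat ((602.1889038085938, 230.0641326904297), (130.23208618164062, 104.25450134277344), 14.203314781188965) 0.06089508046196296
knob ((562.697509765625, 153.88389587402344), 10.253530502319336) 0.15677876077381683
hinge ((547.8348999023438, 216.3863525390625), 5.710162162780762)
knob angle 283.37607675112713
posts 2425 ((601.8914794921875, 230.02761840820312), 38.11737060546875) ((601.6583251953125, 230.04635620117188), (64.50660705566406, 64.55181884765625), 13.997429847717285)
(297, 76) [0.5402 0.2558 0.0641]
(417, 98) [0.645  0.2806 0.0637]
(395, 185) [0.6648 0.2037 0.0641]
```

View pics/w5c.png

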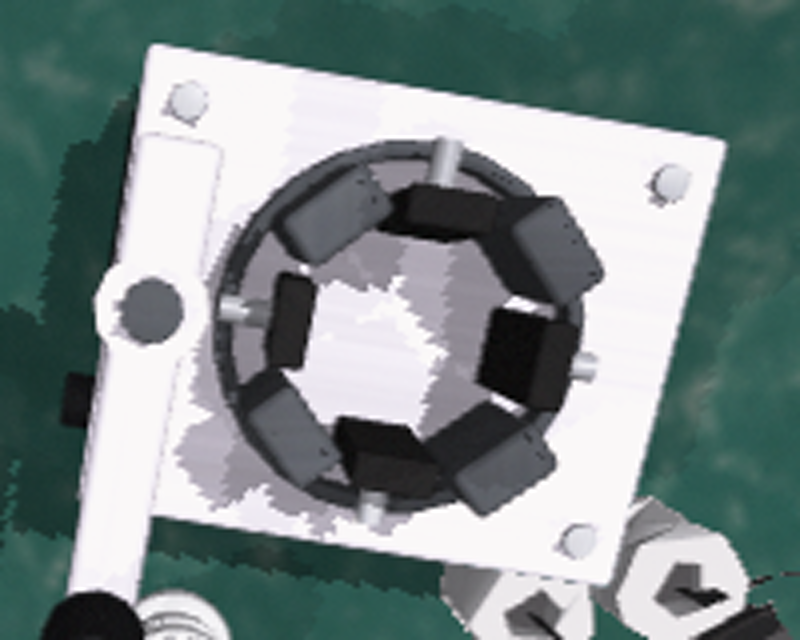

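Request:
servo_tool(
  moves="-0.025 -0.0247 0 0 0 0 -1; -0.025 -0.0247 0 0 0 0 -1; -0.025 -0.0247 0.004 0 0 0 -1; -0.025 -0.0247 0.004 0 0 0 -1; -0.025 -0.0247 0.004 0 0 0 -1; 0 0 0 0 0 0.248 -1; 0 0 0 0 0 0.248 -1; 0 0 0 0 0 0.248 -1; 0 0 0 0 0 0.248 -1; 0 0 0 0 0 0.248 -1; 0 0 0 0 0 0.248 -1; 0 0 0 0 0 0.248 -1; 0 0 0 0 0 0.248 -1; 0 0 0 0 0 0.248 -1; 0 0 0 0 0 0.248 -1; 0 0 0 0 0 0.248 -1; 0 0 0 0 0 0.248 -1; 0 0 0 0 0 0.248 -1; 0 0 0 0 0 0 -1",
)

```text
time_s: 7.32
tool_pos: [0.479, -0.006, 0.2214]
tool_rot: [-178.4, 2.3, 20.1]
force: [0.0, -0.1, 0.5]
grip_width: 0.0869
```

```bash
cat >> h.py <<'E'
def tiltR(yaw,lean=35,flip=1):
    y=np.radians(yaw);l=np.radians(lean)
    zz=np.array([np.sin(l)*np.cos(y),np.sin(l)*np.sin(y),-np.cos(l)]);yy=np.array([np.sin(y),-np.cos(y),0])*flip
    return np.c_[np.cross(yy,zz),yy,zz]
E
python3 - <<'E'
from h import *
T,o=pose();print(o["tool_pos"],o["tool_rot"],o["qpos"])
plan(T,(.503,-.004,.2055),tiltR(20))
E
```

```text
[ 0.47904242 -0.00604465  0.22141506] [-178.43579613    2.30882113   20.08263143] [-21.72785781  -0.52263046  19.8357534  106.15886341  -0.60390341
  77.01484046 -71.696433  ]
shift tool [0.0238 0.0067 0.0148]
turn/0.5 [-0.0535  1.3023 -0.015 ]
```

Request:
servo_tool(
  moves="0.0238 0.0067 0.0148 -0.009 0 0 -1; 0 0 0 -0.009 0.217 -0.003 -1; 0 0 0 -0.009 0.217 -0.003 -1; 0 0 0 -0.009 0.217 -0.003 -1; 0 0 0 -0.009 0.217 -0.003 -1; 0 0 0 -0.009 0.217 -0.003 -1; 0 0 0 -0.009 0.217 -0.003 -1; 0 0 0 0 0 0 -1",
)

```text
time_s: 7.98
tool_pos: [0.4951, 0.0029, 0.1755]
tool_rot: [-179.9, -28.9, 21.8]
force: [-0.2, 0.1, -0.4]
grip_width: 0.087
```

Run:
```python
from h import *
c,T,o=wrist("w6");print(o["tool_pos"],o["tool_rot"],o["qpos"])
plan(T,(.503,-.004,.2055),tiltR(20))
a=-tiltR(20)[:,2];top=np.array([.557,.0155,.1235])
print(proj(c,top),proj(c,top-.106*a))
```

```text
[0.49506441 0.00288881 0.17554244] [-179.85538251  -28.93054177   21.76356273] [ -9.04133651 -17.16008902  13.00706322 130.60314173 -13.25020578
  40.69140916 -55.79157396]
shift tool [ 0.0187  0.0093 -0.0239]
turn/0.5 [-0.0376  0.2119  0.052 ]
(np.float64(294.3999645923942), np.float64(180.203539563968)) (np.float64(291.89207867065386), np.float64(141.33478950567212))
```

View pics/w6.png

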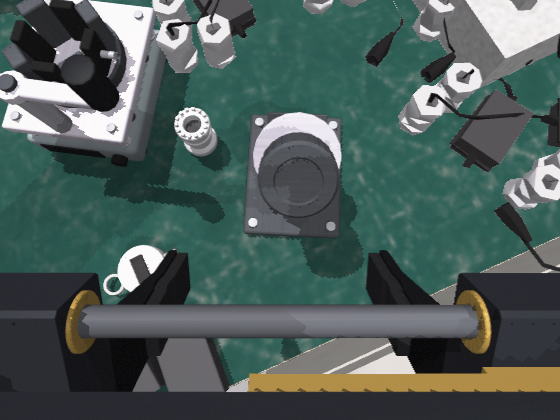

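Run:
```python
from h import *
c=dict(np.load("w6.npz"));W=cloud(c);img=c["img"].astype(int);s=img.sum(-1)
v,u=np.mgrid[:420,:560];z=W[...,2]
m=(abs(u-297)<42)&(abs(v-180)<48)&(s<260)&(z>.09)
P=W[m];cen=P.mean(0)
for it in range(6):
    u_,sv,vt=np.linalg.svd(P-P.mean(0),full_matrices=False);n=vt[2]*np.sign(vt[2][2])
    d=(P-np.median(P,0))@n; P=P[abs(d-np.median(d))<.004]
print(len(P),n,'tilt',np.degrees(np.arccos(n[2])),'yaw',np.degrees(np.arctan2(-n[1],-n[0])))
a=-tiltR(20)[:,2];B=tiltR(20)
q=P@B;print('in-plane circle',cv2.minEnclosingCircle((q[:,:2]*1000).astype(np.float32)),'h',np.median(q[:,2]))
cc,r=cv2.minEnclosingCircle((q[:,:2]*1000).astype(np.float32))
print('top centre',B@np.array([cc[0]/1000,cc[1]/1000,np.median(q[:,2])]))
# rack screws
pts=[]
for p in [(260,122),(334,123),(331,227),(253,223)]:
    t=np.median(W[p[1]-1:p[1]+2,p[0]-1:p[0]+2].reshape(-1,3),0);pts.append(t);print(p,np.round(t,4))
pts=np.array(pts);print('centre',pts.mean(0)); d=pts[0]-pts[3]+pts[1]-pts[2];print('yaw',np.degrees(np.arctan2(d[1],d[0])))
m=(u>240)&(u<348)&(v>100)&(v<245)&(z>.006)&(z<.017)
print(cv2.minAreaRect(W[m][:,:2].astype(np.float32)*1000))
crop(c["img"],230,360,95,250,4,"w6c.png")
```

```text
3661 [-0.52344685 -0.17106761  0.83470909] tilt 33.41444089272663 yaw 18.09790429460076
in-plane circle ((503.96368408203125, 177.97772216796875), 26.208702087402344) h 0.20230870477509186
top centre [0.55784005 0.01363724 0.1233401 ]
(260, 122) [0.6304 0.0752 0.012 ]
(334, 123) [0.6566 0.0078 0.0119]
(331, 227) [ 0.5591 -0.0249  0.0123]
(253, 223) [0.536  0.0433 0.0117]
centre [0.5955583  0.02537528 0.01198426]
yaw 18.604383044116087
((595.5475463867188, 26.547039031982422), (120.14437866210938, 89.8145980834961), 19.117155075073242)
```

View pics/w6c.png

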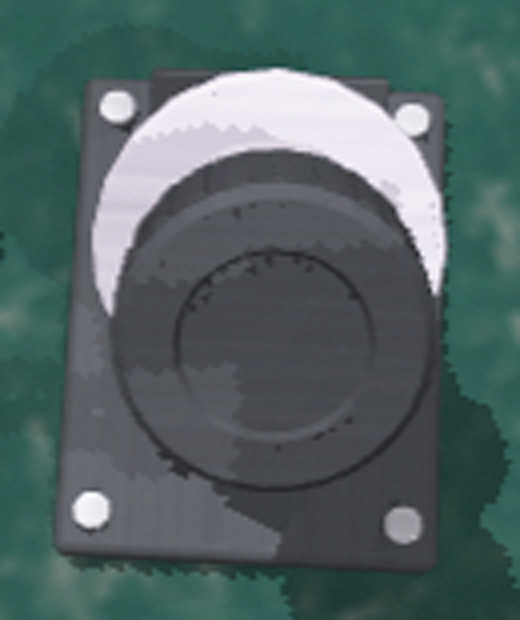

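Run:
```python
from h import *
T,o=pose()
plan(T,(.5415,.008,.149),tiltR(19))
```

```text
shift tool [0.0273 0.013  0.0445]
turn/0.5 [-0.0569  0.2177  0.0824]
```

Request:
servo_tool(
  moves="0.014 0.0065 0.022 0 0 0 -1; 0.0135 0.0065 0.022 0 0 0 -1; 0 0 0 -0.028 0.11 0.041 -1; 0 0 0 -0.028 0.11 0.041 -1; 0 0 0 0 0 0 -1",
)

```text
time_s: 8.45
tool_pos: [0.5416, 0.0076, 0.1441]
tool_rot: [179.7, -34.8, 19.5]
force: [-0.7, 1.3, -1.3]
grip_width: 0.0867
```

Run:
```python
from h import *
T,o=pose();print(o["tool_pos"],o["qpos"],o["force"])
plan(T,(.5415,.008,.149),tiltR(19))
```

```text
[0.54157727 0.00757221 0.1440549 ] [-12.46103438 -11.44914697  16.39576433 132.74876795 -21.88195516
  27.58306708 -49.36700708] [-0.74927912  1.34693129 -1.25417507]
shift tool [ 0.0029 -0.0004 -0.004 ]
turn/0.5 [0.0018 0.0059 0.0137]
```

Run:
```python
from h import *
T,o=pose()
plan(T,(.5692,.0175,.1061),tiltR(19))
c,T,o=wrist("w7")
```

```text
shift tool [ 0.0024 -0.0004  0.0479]
turn/0.5 [0.0018 0.0059 0.0137]
```

View pics/w7.png

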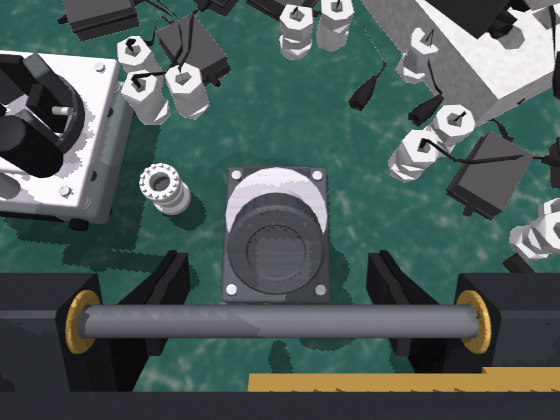

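Canister lid centred between the fingers (275,250). Advance along the axis.

Request:
servo_tool(
  moves="0.0012 0 0.016 0 0.003 0.007 -1; 0.0012 0 0.016 0 0.003 0.007 -1; 0 0 0.015 0 0 0 -1; 0 0 0 0 0 0 -1",
)

```text
time_s: 8.83
tool_pos: [0.5729, 0.0192, 0.1111]
tool_rot: [179.7, -35.2, 19.7]
force: [-0.2, 0.1, -0.2]
grip_width: 0.0868
```

Run:
```python
from h import *
T,o=pose();print(o["tool_pos"],o["qpos"],o["force"])
plan(T,(.5692,.0175,.1061),tiltR(19))
```

```text
[0.57288387 0.01915918 0.11111247] [-16.16055196  -4.13761818  19.08317904 131.3922668  -30.93526458
  22.4628073  -41.54592585] [-0.22252377  0.08110736 -0.24221345]
shift tool [-0.0062  0.0003  0.0018]
turn/0.5 [-0.0025 -0.0056  0.0189]
```

Request:
servo_tool(
  moves="-0.006 0 0.002 0 -0.005 0.015 -1; 0 0 0 0 0 0 -1",
)

```text
time_s: 9.0
tool_pos: [0.5697, 0.0187, 0.1068]
tool_rot: [180.0, -35.0, 19.3]
force: [-0.7, 0.1, -0.2]
grip_width: 0.0869
```

Run:
```python
from h import *
T,o=pose();print(o["tool_pos"],o["force"])
plan(T,(.5692,.0175,.1061),tiltR(19))
```

```text
[0.56972698 0.0187095  0.1067885 ] [-0.65409733  0.11507979 -0.15578383]
shift tool [-0.0011  0.001   0.0001]
turn/0.5 [-0.0054  0.0011  0.0093]
```

Request:
servo_tool(
  moves="-0.001 0.001 0 -0.004 0 0.008 -0.3; 0 0 0 0 0 0 0; 0 0 0 0 0 0 0.2; 0 0 0 0 0 0 0.5; 0 0 0 0 0 0 1; 0 0 0 0 0 0 1; 0 0 0 0 0 0 1; 0 0 0 0 0 0 1",
  squeeze=50,
)

```text
time_s: 9.67
tool_pos: [0.5696, 0.0178, 0.1105]
tool_rot: [-180.0, -35.3, 19.1]
force: [0.1, -1.1, -1.7]
grip_width: 0.0511
```

Run:
```python
from h import *
T,o=pose();print(o["tool_pos"],o["force"],o["wrist_torque"],o["grip_width"])
plan(T,(.5692,.0175,.1061),tiltR(19))
```

```text
[0.56964586 0.01782589 0.11047913] [ 0.14742035 -1.09983142 -1.66897188] [-0.50714443  0.89017782 -0.01486438] 0.05111851420716336
shift tool [-0.003   0.0002  0.0033]
turn/0.5 [-0.0033 -0.0093  0.0027]
```

Request:
servo_tool(
  moves="0 0 -0.01 0 0 0 1; 0 0 -0.01 0 0 0 1; 0 0 -0.01 0 0 0 1",
)

```text
time_s: 9.92
tool_pos: [0.5528, 0.0119, 0.133]
tool_rot: [179.9, -35.1, 19.1]
force: [3.2, 2.1, -3.2]
grip_width: 0.0511
```

```bash
cat >> h.py <<'E'
def axial(yaw=19,top=(.5578,.0136,.1233)):
    T,o=pose();B=tiltR(yaw);d=B.T@(T[:3,3]-np.array(top));print("off-axis x,y, out-from-top",np.round(d[0],4),np.round(d[1],4),np.round(-d[2],4),"pos",np.round(T[:3,3],4),"rot",np.round(o["tool_rot"],1),"F",np.round(o["force"],1),"M",np.round(o["wrist_torque"],2),"q",np.round(o["qpos"],0),o["time_s"],round(float(o["grip_width"]),4))
E
python3 - <<'E'
from h import *
axial()
E
```

```text
off-axis x,y, out-from-top 0.0013 0.0 0.011 pos [0.5528 0.0119 0.133 ] rot [179.9 -35.1  19.1] F [ 3.2  2.1 -3.2] M [0.01 0.42 0.1 ] q [-14.  -9.  18. 132. -25.  26. -47.] 9.9167 0.0511
```

Request:
servo_tool(
  moves="0 0 -0.01 0 0 0 1; 0 0 -0.01 0 0 0 1; 0 0 -0.01 0 0 0 1; 0 0 -0.008 0 0 0 1",
)

```text
time_s: 10.25
tool_pos: [0.5286, 0.0042, 0.1616]
tool_rot: [179.9, -34.7, 19.2]
force: [0.6, -1.1, -3.1]
grip_width: 0.0508
```

Run:
```python
from h import *
axial()
```

```text
off-axis x,y, out-from-top -0.0031 -0.0006 0.049 pos [0.5286 0.0042 0.1616] rot [179.9 -34.7  19.2] F [ 0.6 -1.1 -3.1] M [-0.46  1.24  0.05] q [-11. -15.  15. 133. -19.  31. -52.] 10.25 0.0508
```

Request:
servo_tool(
  moves="0.0173 0.003 -0.0083 0 0 0 1; 0.0173 0.003 -0.0083 0 0 0 1; 0.0173 0.003 -0.0083 0 0 0 1; 0.0173 0.003 -0.0083 0 0 0 1; 0 0 0 0 -0.24 0 1; 0 0 0 0 -0.24 0 1; 0 0 0 0 -0.24 0 1; 0 0 0 0 -0.24 0 1; 0 0 0 0 -0.23 0 1; 0 0 0 0 0 0 1",
)

```text
time_s: 11.08
tool_pos: [0.5591, 0.0012, 0.2193]
tool_rot: [-179.8, 2.1, 18.7]
force: [-0.2, 2.4, -5.6]
grip_width: 0.0511
```

Run:
```python
from h import *
T,o=pose();axial();plan(T,(.6019,.2300,.24),R.from_euler("xyz",[180,0,40],degrees=True).as_matrix())
wrist("w8")
```

```text
off-axis x,y, out-from-top 0.0528 0.0122 0.0802 pos [0.5591 0.0012 0.2193] rot [-179.8    2.1   18.7] F [-0.2  2.4 -5.6] M [ 0.12 -0.01 -0.06] q [-10.   9.   8.  96.  -1.  77. -73.] 11.0833 0.0511
shift tool [ 0.113  -0.2031 -0.0242]
turn/0.5 [-0.0216  0.0723 -0.7435]
```

View pics/w8.png

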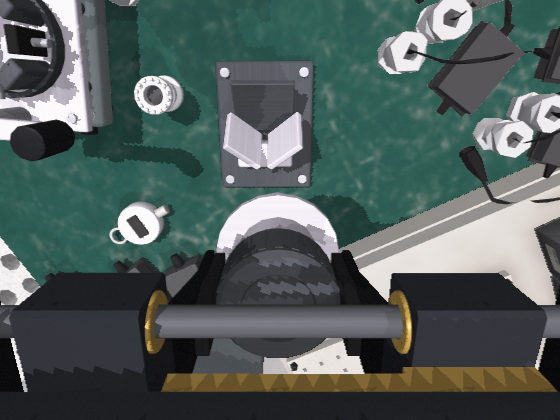

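Request:
servo_tool(
  moves="0 0 -0.03 -0.011 0.036 0 1; 0 0 -0.02 -0.011 0.036 0 1; 0.0188 -0.0339 0 0 0 0 1; 0.0188 -0.0339 0 0 0 0 1; 0.0188 -0.0339 0 0 0 0 1; 0.0188 -0.0339 0 0 0 0 1; 0.0188 -0.0339 0 0 0 0 1; 0.0188 -0.0339 0 0 0 0 1; 0 0 0 0 0 0 1; 0 0 0 0 0 0 1",
  squeeze=60,
)

```text
time_s: 11.97
tool_pos: [0.5997, 0.2253, 0.2795]
tool_rot: [179.8, -2.0, 17.5]
force: [-0.0, -1.0, -3.0]
grip_width: 0.0506
```

Run:
```python
from h import *
c,T,o=wrist("w9");print(o["tool_pos"],o["tool_rot"],o["force"],o["wrist_torque"],o["qpos"]);plan(T,(.6019,.2300,.24),R.from_euler("xyz",[180,0,18.7],degrees=True).as_matrix())
W=cloud(c,c["hand_eye"]);z=W[...,2];x,y=W[...,0],W[...,1]
s=c["img"].astype(int).sum(-1);v,u=np.mgrid[:420,:560]
r=np.hypot(x,y)
# hist of z for r<45mm
m=(r<.045)&(z>-.05)&(z<.12)
print(np.histogram(z[m],bins=np.arange(-.05,.12,.005)))
def plane(P):
    A=np.c_[P[:,:2],np.ones(len(P))];k=np.linalg.lstsq(A,P[:,2],rcond=None)[0];return k,np.std(A@k-P[:,2])
m=(r<.04)&(z>.025)&(z<.042)&(s>350);P=W[m];print('flange',len(P),plane(P),cv2.minEnclosingCircle(P[:,:2].astype(np.float32)*1000))
m=(r<.03)&(z>-.035)&(z<-.012)&(s<400)&(v<300);P=W[m];print('lid',len(P),plane(P),cv2.minEnclosingCircle(P[:,:2].astype(np.float32)*1000))
```

```text
[0.59974606 0.22534123 0.27952839] [179.78962518  -2.0221825   17.47596717] [-0.01190076 -0.95130823 -3.02242886] [-0.26560308  0.16681353  0.0116566 ] [-23.30494234  14.68871969   0.13288135  82.59230406   0.38146257
  80.72791691 -95.75965548]
shift tool [ 0.0021 -0.0039  0.0396]
turn/0.5 [ 0.0081 -0.0705 -0.0429]
(array([ 315,  255,  671,  580,  536,  390, 7292,  992,  739,  658,  628,
        379,   76,   10,  162,  214,  363, 3332,   56,    0,    0,    0,
          0,    0,    0,    0,    0,    2,    0,    0,    0,    0,    0]), array([-5.00000000e-02, -4.50000000e-02, -4.00000000e-02, -3.50000000e-02,
       -3.00000000e-02, -2.50000000e-02, -2.00000000e-02, -1.50000000e-02,
       -1.00000000e-02, -5.00000000e-03, -2.77555756e-17,  5.00000000e-03,
        1.00000000e-02,  1.50000000e-02,  2.00000000e-02,  2.50000000e-02,
        3.00000000e-02,  3.50000000e-02,  4.00000000e-02,  4.50000000e-02,
        5.00000000e-02,  5.50000000e-02,  6.00000000e-02,  6.50000000e-02,
        7.00000000e-02,  7.50000000e-02,  8.00000000e-02,  8.50000000e-02,
        9.00000000e-02,  9.50000000e-02,  1.00000000e-01,  1.05000000e-01,
        1.10000000e-01,  1.15000000e-01]))
flange 3895 (array([0.0190083 , 0.0089815 , 0.03527195]), np.float64(0.002226000865093922)) ((-0.942107081413269, 0.742737352848053), 33.78692626953125)
lid 5834 (array([ 0.03543359,  0.01427573, -0.01771938]), np.float64(0.0022707862282704953)) ((8.615720748901367, -0.019344329833984375), 28.682167053222656)
```

View pics/w9.png

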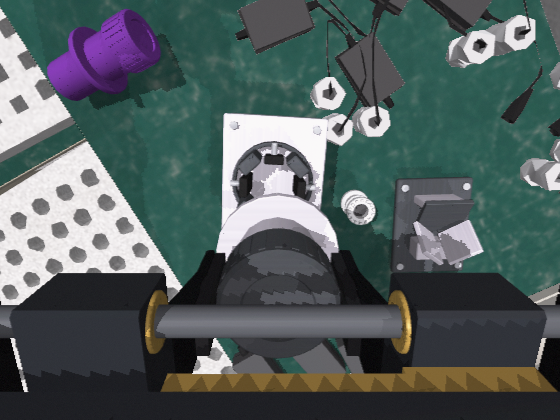

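Run:
```python
from h import *
for n in ["w8","w9"]:
    c=dict(np.load(n+".npz"))
    W=cloud(c,c["hand_eye"]);z=W[...,2];x,y=W[...,0],W[...,1]
    s=c["img"].astype(int).sum(-1);v,u=np.mgrid[:420,:560];r=np.hypot(x,y)
    def fit(P):
        for i in range(15):
            A=np.c_[P[:,:2],np.ones(len(P))];k=np.linalg.lstsq(A,P[:,2],rcond=None)[0];e=A@k-P[:,2];P=P[abs(e-np.median(e))<max(.0012,1.5*np.median(abs(e)))]
        return k,len(P),np.std(e)
    m=(r<.04)&(r>.026)&(z>.028)&(z<.042)&(s>350)&(v<245);P=W[m];print('flange',fit(P))
    m=(r<.025)&(z>-.025)&(z<-.012)&(v<305)&(v>240);P=W[m];print('lid',fit(P))
    # flange rim circle fit from image outline: outermost points
    m=(z>.03)&(z<.04)&(r<.045)&(s>350)&(v<245)
    m=cv2.morphologyEx(m.astype(np.uint8),cv2.MORPH_OPEN,np.ones((3,3)))
    cs=max(cv2.findContours(m,0,2)[0],key=len)[:,0];P=np.array([W[b,a] for a,b in cs]);P=P[np.hypot(P[:,0],P[:,1])>.031]
    A=np.c_[2*P[:,:2],np.ones(len(P))];k=np.linalg.lstsq(A,(P[:,:2]**2).sum(1),rcond=None)[0];print('rim c',k[:2],'r',np.sqrt(k[2]+k[0]**2+k[1]**2),len(P))
```

```text
flange (array([0.0060727 , 0.00688025, 0.03589902]), 1542, np.float64(0.0005276072137803177))
lid (array([-0.0336805 ,  0.00475179, -0.01705799]), 3992, np.float64(0.0005914818682552141))
rim c [-0.0016156  0.0004998] r 0.03288899854553437 72
flange (array([0.01024217, 0.00762811, 0.03587339]), 1508, np.float64(0.0005130685316436473))
lid (array([-0.03456469,  0.00153702, -0.01705214]), 3978, np.float64(0.0005943029991561998))
rim c [-0.00203967  0.00057789] r 0.03311415989708162 65
```

Run:
```python
from h import *
T,o=pose();plan(T,(.6029,.2308,.21),R.from_euler("xyz",[180,0,17.5],degrees=True).as_matrix())
```

```text
shift tool [ 0.0023 -0.0027  0.0699]
turn/0.5 [ 0.0027 -0.0714  0.0017]
```

Request:
servo_tool(
  moves="0.0023 -0.0027 0.01 0.003 -0.07 0 1; 0 0 0.02 0 0 0 1; 0 0 0.02 0 0 0 1; 0 0 0.01 0 0 0 1; 0 0 0 0 0 0 1",
)

```text
time_s: 12.43
tool_pos: [0.6009, 0.2229, 0.2245]
tool_rot: [-180.0, -0.8, 17.1]
force: [0.9, 0.1, -3.1]
grip_width: 0.0511
```

```bash
cat >> h.py <<'E'
P0=np.array([-.0012,.0005,.0883])   # foot centre in tool frame
def st(tz=None,C=(.6019,.2300),p0=P0):
    T,o=pose();f=T[:3,:3]@p0+T[:3,3]
    yaw=o["tool_rot"][2]
    print("t",round(float(o["time_s"]),2),"pos",np.round(T[:3,3],4),"rot",np.round(o["tool_rot"],1),"F",np.round(o["force"],1),"M",np.round(o["wrist_torque"],2),"q7",round(float(o["qpos"][6]),1),"w",round(float(o["grip_width"]),4))
    print("foot",np.round(f,4),"err mm",np.round((f[:2]-C)*1000,1),"foot above floor mm",round((f[2]-.062)*1000,1))
    Rm=R.from_euler("xyz",[180,0,yaw],degrees=True).as_matrix()
    tz=T[2,3] if tz is None else tz
    tp=np.r_[np.array(C),0]-np.r_[(Rm@p0)[:2],0];tp[2]=tz;plan(T,tp,Rm)
E
python3 - <<'E'
from h import *
st(.185)
E
```

```text
t 12.43 pos [0.6009 0.2229 0.2245] rot [-180.    -0.8   17.1] F [ 0.9  0.1 -3.1] M [-0.15  0.2   0.01] q7 -95.6 w 0.0511
foot [0.6011 0.2225 0.1362] err mm [-0.8 -7.5] foot above floor mm 74.2
shift tool [ 0.0037 -0.007   0.0396]
turn/0.5 [-0.0008 -0.0267  0.    ]
```

Request:
servo_tool(
  moves="0.0037 -0.007 0.005 0 -0.025 0 1; 0 0 0 0 0 0 1; 0 0 0 0 0 0 1",
)

```text
time_s: 12.68
tool_pos: [0.6033, 0.2282, 0.2221]
tool_rot: [180.0, -0.2, 16.8]
force: [1.0, -0.4, -2.1]
grip_width: 0.051
```

Run:
```python
from h import *
st(.195)
```

```text
t 12.68 pos [0.6033 0.2282 0.2221] rot [180.   -0.2  16.8] F [ 1.  -0.4 -2.1] M [-0.14  0.15 -0.03] q7 -96.2 w 0.051
foot [0.6025 0.2275 0.1338] err mm [ 0.6 -2.5] foot above floor mm 71.8
shift tool [ 0.0003 -0.0026  0.0271]
turn/0.5 [ 0.     -0.0068 -0.    ]
```

Request:
servo_tool(
  moves="0.0003 -0.0026 0.012 0 -0.006 0 1; 0 0 0.012 0 0 0 1; 0 0 0 0 0 0 1; 0 0 0 0 0 0 1",
)

```text
time_s: 13.02
tool_pos: [0.6041, 0.2321, 0.198]
tool_rot: [-180.0, -0.3, 16.9]
force: [-0.3, -0.4, -1.8]
grip_width: 0.0512
```

Run:
```python
from h import *
st(.193)
```

```text
t 13.02 pos [0.6041 0.2321 0.198 ] rot [-180.    -0.3   16.9] F [-0.3 -0.4 -1.8] M [-0.09  0.13  0.  ] q7 -96.5 w 0.0512
foot [0.6034 0.2314 0.1097] err mm [1.5 1.4] foot above floor mm 47.7
shift tool [-0.0015  0.0009  0.005 ]
turn/0.5 [-0.0016 -0.0089  0.    ]
```

Request:
servo_tool(
  moves="-0.0015 0.0009 0 -0.001 -0.009 0 1; 0 0 0 0 0 0 1; 0 0 0 0 0 0 1",
)

```text
time_s: 13.27
tool_pos: [0.6024, 0.2307, 0.1973]
tool_rot: [-180.0, 0.1, 16.9]
force: [-0.5, 0.1, -3.2]
grip_width: 0.0508
```

Run:
```python
from h import *
st(.193);wrist("w10")
```

```text
t 13.27 pos [0.6024 0.2307 0.1973] rot [-1.80e+02  1.00e-01  1.69e+01] F [-0.5  0.1 -3.2] M [-0.06  0.1  -0.01] q7 -96.4 w 0.0508
foot [0.6012 0.2298 0.109 ] err mm [-0.7 -0.2] foot above floor mm 47.0
shift tool [ 0.0005 -0.      0.0043]
turn/0.5 [-0.0001  0.0038 -0.    ]
```

View pics/w10.png

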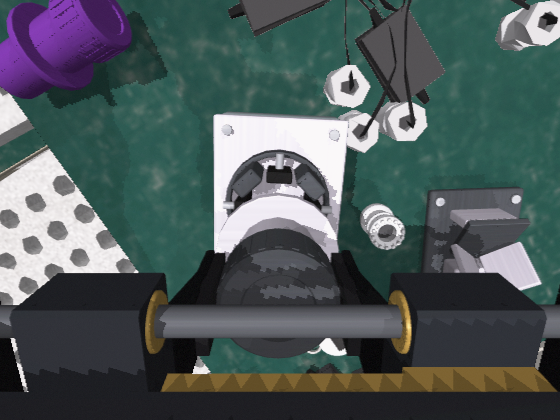

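Request:
servo_tool(
  moves="0.0005 0 0.005 0 0.003 0 1; 0 0 0.004 0 0 0 1; 0 0 0 0 0 0 1",
)

```text
time_s: 13.57
tool_pos: [0.6036, 0.2309, 0.1886]
tool_rot: [-180.0, -0.1, 16.9]
force: [0.3, 0.4, -3.4]
grip_width: 0.0508
```

Run:
```python
from h import *
st()
```

```text
t 13.57 pos [0.6036 0.2309 0.1886] rot [-1.80e+02 -1.00e-01  1.69e+01] F [ 0.3  0.4 -3.4] M [-0.08  0.09 -0.  ] q7 -96.4 w 0.0508
foot [0.6027 0.2301 0.1003] err mm [0.8 0.1] foot above floor mm 38.3
shift tool [-0.0007 -0.0002 -0.    ]
turn/0.5 [-0.0003 -0.0037  0.    ]
```

Request:
servo_tool(
  moves="-0.0007 0 0.004 0 -0.003 0 1; 0 0 0.003 0 0 0 1; 0 0 0.002 0 0 0 1; 0 0 0 0 0 0 1",
)

```text
time_s: 13.9
tool_pos: [0.6037, 0.2308, 0.1789]
tool_rot: [-180.0, -0.1, 16.9]
force: [0.8, -0.3, -2.9]
grip_width: 0.051
```

Run:
```python
from h import *
st()
```

```text
t 13.9 pos [0.6037 0.2308 0.1789] rot [-1.80e+02 -1.00e-01  1.69e+01] F [ 0.8 -0.3 -2.9] M [-0.03  0.    0.03] q7 -96.4 w 0.051
foot [0.6029 0.2301 0.0906] err mm [1.  0.1] foot above floor mm 28.6
shift tool [-0.0007 -0.0002 -0.    ]
turn/0.5 [-0.0004 -0.0047  0.    ]
```

Request:
servo_tool(
  moves="-0.0007 0 0.0005 0 -0.004 -0.24 1; 0 0 0.0006 0 0 -0.24 1; 0 0 0.0006 0 0 -0.24 1; 0 0 0.0006 0 0 -0.24 1; 0 0 0.0006 0 0 -0.24 1; 0 0 0.0006 0 0 -0.24 1",
)

```text
time_s: 14.4
tool_pos: [0.6037, 0.2324, 0.1757]
tool_rot: [180.0, -0.2, 59.6]
force: [-0.2, 0.6, -4.4]
grip_width: 0.0511
```

Run:
```python
from h import *
st()
```

```text
t 14.4 pos [0.6037 0.2324 0.1757] rot [180.   -0.2  59.6] F [-0.2  0.6 -4.4] M [-0.01  0.04  0.02] q7 -55.2 w 0.0511
foot [0.6037 0.2313 0.0874] err mm [1.8 1.3] foot above floor mm 25.4
shift tool [-0.0018 -0.0008 -0.    ]
turn/0.5 [ 0.0017 -0.0071 -0.    ]
```

Request:
servo_tool(
  moves="-0.0018 -0.0008 0.0005 0.001 -0.006 -0.24 1; 0 -0.0001 0.0006 0 0 -0.24 1; -0.0001 -0.0001 0.0006 0 0 -0.24 1; -0.0001 -0.0001 0.0006 0 0 -0.24 1; -0.0001 -0.0001 0.0006 0 0 -0.24 1; -0.0001 -0.0001 0.0006 0 0 -0.24 1",
)

```text
time_s: 14.9
tool_pos: [0.6025, 0.2328, 0.1729]
tool_rot: [179.7, -0.2, 102.6]
force: [0.1, 1.0, -4.1]
grip_width: 0.0509
```

Run:
```python
from h import *
st()
```

```text
t 14.9 pos [0.6025 0.2328 0.1729] rot [179.7  -0.2 102.6] F [ 0.1  1.  -4.1] M [0.05 0.02 0.05] q7 -13.9 w 0.0509
foot [0.6036 0.2321 0.0846] err mm [1.7 2.1] foot above floor mm 22.6
shift tool [-0.0014 -0.0017 -0.    ]
turn/0.5 [ 0.0089 -0.0057 -0.    ]
```

Request:
servo_tool(
  moves="-0.0014 -0.0017 0.0005 0.008 -0.005 -0.24 1; -0.0002 -0.0003 0.0006 0 0 -0.24 1; -0.0002 -0.0003 0.0006 0 0 -0.24 1; -0.0002 -0.0003 0.0006 0 0 -0.24 1; -0.0002 -0.0003 0.0006 0 0 -0.24 1; -0.0002 -0.0003 0.0006 0 0 -0.24 1",
)

```text
time_s: 15.4
tool_pos: [0.6012, 0.2324, 0.1705]
tool_rot: [179.6, -0.0, 145.6]
force: [0.2, 0.1, -2.7]
grip_width: 0.0509
```

Run:
```python
from h import *
st()
```

```text
t 15.4 pos [0.6012 0.2324 0.1705] rot [179.6  -0.  145.6] F [ 0.2  0.1 -2.7] M [ 0.08  0.05 -0.02] q7 27.5 w 0.0509
foot [0.6028 0.2327 0.0822] err mm [0.9 2.7] foot above floor mm 20.2
shift tool [-0.0007 -0.0021 -0.    ]
turn/0.5 [ 0.013  -0.0007 -0.    ]
```

Request:
servo_tool(
  moves="-0.0009 -0.0024 0.0006 0.013 0 -0.24 1; -0.0004 -0.0007 0.0007 0 0 -0.24 1; -0.0004 -0.0007 0.0007 0 0 -0.24 1; -0.0004 -0.0007 0.0007 0 0 -0.24 1; -0.0004 -0.0007 0.0007 0 0 -0.24 1; -0.0004 -0.0007 0.0007 0 0 -0.24 1",
)

```text
time_s: 15.9
tool_pos: [0.6011, 0.2311, 0.1685]
tool_rot: [179.5, 0.1, -171.5]
force: [-1.2, 1.0, -2.5]
grip_width: 0.0506
```

Run:
```python
from h import *
st();wrist("w11")
```

```text
t 15.9 pos [0.6011 0.2311 0.1685] rot [ 1.795e+02  1.000e-01 -1.715e+02] F [-1.2  1.  -2.5] M [ 0.28  0.4  -0.14] q7 68.9 w 0.0506
foot [0.6023 0.2324 0.0802] err mm [0.4 2.4] foot above floor mm 18.2
shift tool [ 0.0006 -0.0017 -0.    ]
turn/0.5 [0.0159 0.0039 0.    ]
```

View pics/w11.png

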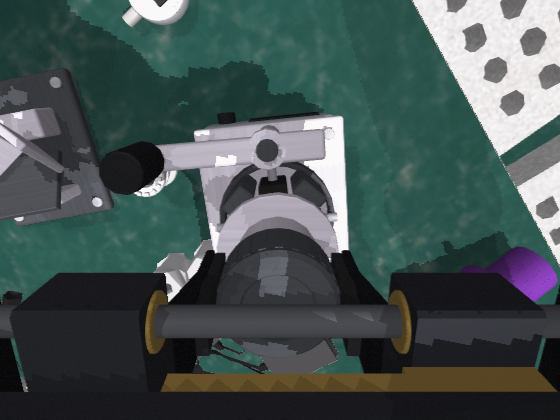

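```bash
cat > rim.py <<'E'
from h import *
import sys
c=dict(np.load(sys.argv[1]+".npz"));W=cloud(c);Wt=cloud(c,c["hand_eye"]);s=c["img"].astype(int).sum(-1);v,u=np.mgrid[:420,:560]
z=Wt[...,2];r=np.hypot(Wt[...,0],Wt[...,1])
m=(z>.03)&(z<.041)&(r<.045)&(s>300)&(v<250)
m=cv2.morphologyEx(m.astype(np.uint8),cv2.MORPH_OPEN,np.ones((3,3)))
cs=max(cv2.findContours(m,0,2)[0],key=len)[:,0];P=np.array([W[b,a] for a,b in cs]);Q=np.array([Wt[b,a] for a,b in cs]);k=np.hypot(Q[:,0],Q[:,1])>.031;P=P[k];Q=Q[k]
def circ(P,r=.034):
    from scipy.optimize import least_squares
    f=least_squares(lambda q:np.hypot(P[:,0]-q[0],P[:,1]-q[1])-r,P[:,:2].mean(0),loss="soft_l1",f_scale=.001);return f.x,np.std(f.fun)
print('flange world',circ(P),'tool',circ(Q),'flange z world',np.median(P[:,2]))
m=(W[...,2]>.12)&(np.hypot(W[...,0]-.548,W[...,1]-.2165)<.0085)&(s<380)&(s>120)
if m.sum()>10: print('hinge',cv2.minEnclosingCircle(W[m][:,:2].astype(np.float32)*1000),m.sum())
m=(W[...,2]>.056)&(W[...,2]<.068)&(abs(W[...,0]-.602)<.09)&(abs(W[...,1]-.23)<.08)&(v<260)
m=cv2.morphologyEx(m.astype(np.uint8),cv2.MORPH_OPEN,np.ones((3,3)))>0
print('plat z',np.median(W[m][:,2]),cv2.minAreaRect(W[m][:,:2].astype(np.float32)*1000))
E
for n in w9 w10 w11; do echo $n; python3 rim.py $n; done
```

```text
w9
flange world (array([0.59817537, 0.22405729]), np.float64(0.00035369637118094007)) tool (array([-0.00324875,  0.00061739]), np.float64(0.0003410832831735075)) flange z world 0.24221341556609227
plat z 0.06088636476940046 ((609.4578247070312, 232.06944274902344), (115.04190826416016, 104.27034759521484), 14.189334869384766)
w10
flange world (array([0.59947215, 0.22913061]), np.float64(0.0003289806406639623)) tool (array([-0.0031751 ,  0.00061811]), np.float64(0.00032972846356357554)) flange z world 0.15963741571075918
plat z 0.06088742824405868 ((611.9612426757812, 232.58242797851562), (110.05135345458984, 104.377197265625), 14.2212553024292)
w11
flange world (array([0.6029662 , 0.23009259]), np.float64(0.000295595913000655)) tool (array([-0.00158537, -0.00151722]), np.float64(0.00029598004180503106)) flange z world 0.1309680380301318
hinge ((548.1188354492188, 216.72386169433594), 6.281700134277344) 416
plat z 0.0608571150038372 ((588.6461181640625, 226.59039306640625), (102.24137878417969, 104.03298950195312), 14.144400596618652)
```

Request:
servo_tool(
  moves="0.0006 -0.0008 0.0008 0.012 0.003 -0.24 1; 0 -0.0002 0.0009 0 0 -0.24 1; 0 -0.0002 0.0009 0 0 -0.24 1; 0 -0.0002 0.0009 0 0 -0.24 1; 0 -0.0002 0.0009 0 0 -0.24 1",
)

```text
time_s: 16.37
tool_pos: [0.6011, 0.2303, 0.1668]
tool_rot: [179.9, 0.2, -136.7]
force: [-0.5, -0.4, -0.3]
grip_width: 0.0511
```

```bash
sed -i 's/^P0=.*/P0=np.array([-.002,0,.0883])/' h.py
python3 - <<'E'
from h import *
st()
E
```

```text
t 16.37 pos [0.6011 0.2303 0.1668] rot [ 179.9    0.2 -136.7] F [-0.5 -0.4 -0.3] M [ 0.09  0.38 -0.31] q7 101.9 w 0.0511
foot [0.6026 0.2321 0.0785] err mm [0.7 2.1] foot above floor mm 16.5
shift tool [ 0.0016 -0.0008 -0.    ]
turn/0.5 [0.0045 0.0079 0.    ]
```

Request:
servo_tool(
  moves="0.0012 -0.0008 0.0012 0.004 0.007 -0.24 1; 0 -0.0002 0.0012 0 0 -0.24 1; 0 -0.0002 0.0012 0 0 -0.24 1; 0 -0.0002 0.0012 0 0 -0.24 1; 0 -0.0002 0.0012 0 0 -0.24 1",
)

```text
time_s: 16.78
tool_pos: [0.6016, 0.2295, 0.1649]
tool_rot: [-179.9, 0.2, -101.8]
force: [-1.9, -0.3, 1.0]
grip_width: 0.0509
```

Run:
```python
from h import *
st()
```

```text
t 16.78 pos [0.6016 0.2295 0.1649] rot [-179.9    0.2 -101.8] F [-1.9 -0.3  1. ] M [-0.01  0.54 -0.35] q7 135.0 w 0.0509
foot [0.6022 0.2317 0.0766] err mm [0.3 1.7] foot above floor mm 14.6
shift tool [ 0.0015 -0.0001 -0.    ]
turn/0.5 [-0.002   0.0067 -0.    ]
```

Request:
servo_tool(
  moves="0.0006 0 0 0 0.006 0.24 1; 0 0 0.0012 0 0 0.24 1; 0 0 0.0012 0 0 0.24 1; 0 0 0.0012 0 0 0.24 1; 0 0 0.0012 0 0 0.24 1; 0 0 0.0012 0 0 0.24 1; 0 0 0.0012 0 0 0.24 1",
)

```text
time_s: 17.37
tool_pos: [0.6011, 0.2312, 0.1636]
tool_rot: [180.0, 0.2, -151.4]
force: [-1.2, -0.9, 0.6]
grip_width: 0.0509
```

Run:
```python
from h import *
st()
```

```text
t 17.37 pos [0.6011 0.2312 0.1636] rot [ 180.     0.2 -151.4] F [-1.2 -0.9  0.6] M [0.   0.41 0.49] q7 87.7 w 0.0509
foot [0.6032 0.2323 0.0753] err mm [1.3 2.3] foot above floor mm 13.3
shift tool [ 0.0019 -0.0014 -0.    ]
turn/0.5 [0.0006 0.0073 0.    ]
```

Request:
servo_tool(
  moves="0.0008 -0.0008 0.002 0 0.006 0.24 1; 0 0 0.002 0 0 0.24 1; 0 0 0.002 0 0 0.24 1; 0 0 0.002 0 0 0.24 1; 0 0 0.002 0 0 0.24 1; 0 0 0.002 0 0 0.24 1",
)

```text
time_s: 17.87
tool_pos: [0.6017, 0.2323, 0.1603]
tool_rot: [179.8, 0.4, 165.6]
force: [-2.0, -0.6, 4.6]
grip_width: 0.0506
```

Run:
```python
from h import *
st()
```

```text
t 17.87 pos [0.6017 0.2323 0.1603] rot [179.8   0.4 165.6] F [-2.  -0.6  4.6] M [-0.3   0.73  0.48] q7 46.4 w 0.0506
foot [0.6043 0.2319 0.072 ] err mm [2.4 1.9] foot above floor mm 10.0
shift tool [ 0.0013 -0.0022 -0.    ]
turn/0.5 [0.0055 0.0136 0.    ]
```

Request:
servo_tool(
  moves="0.0006 -0.0012 0.0018 0.005 0.013 0.25 1; 0 -0.0002 0.0018 0 0 0.25 1; 0 -0.0002 0.0018 0 0 0.25 1; 0 -0.0002 0.0018 0 0 0.25 1; 0 -0.0002 0.0018 0 0 0.25 1; 0 -0.0002 0.0018 0 0 0.25 1",
)

```text
time_s: 18.37
tool_pos: [0.6018, 0.2331, 0.1591]
tool_rot: [179.5, 0.2, 122.7]
force: [-1.8, -0.8, 2.8]
grip_width: 0.051
```

```bash
python3 - <<'E'
from h import *
st();wrist("w12")
E
python3 rim.py w12
```

```text
t 18.37 pos [0.6018 0.2331 0.1591] rot [179.5   0.2 122.7] F [-1.8 -0.8  2.8] M [-0.27  0.48  0.38] q7 5.2 w 0.051
foot [0.6037 0.2316 0.0708] err mm [1.8 1.6] foot above floor mm 8.8
shift tool [-0.0007 -0.0016 -0.    ]
turn/0.5 [0.0174 0.0061 0.    ]
flange world (array([0.60276691, 0.22994493]), np.float64(0.0005507514073754583)) tool (array([-0.00305948, -0.00126737]), np.float64(0.0005554822088455643)) flange z world 0.121646475057643
hinge ((547.0379028320312, 217.94076538085938), 7.141825199127197) 487
plat z 0.05861266057806308 ((602.1566162109375, 230.3382110595703), (130.08729553222656, 103.79741668701172), 14.234440803527832)
```

View pics/w12.png

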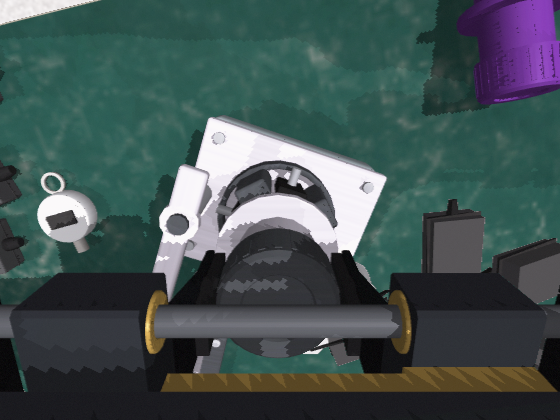

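Request:
servo_tool(
  moves="-0.0005 -0.001 0.0024 0.015 0.006 0.25 1; 0 0 0.0024 0 0 0.25 1; 0 0 0.0024 0 0 0.25 1; 0 0 0.0024 0 0 0.25 1; 0 0 0.0024 0 0 0.25 1; 0 0 0.0024 0 0 0.25 1",
)

```text
time_s: 18.92
tool_pos: [0.6034, 0.2342, 0.1549]
tool_rot: [179.4, -0.3, 79.9]
force: [-2.2, -1.5, 5.3]
grip_width: 0.0507
```

```bash
python3 - <<'E'
from h import *
st();wrist("w13")
E
python3 rim.py w13
```

```text
t 18.92 pos [0.6034 0.2342 0.1549] rot [179.4  -0.3  79.9] F [-2.2 -1.5  5.3] M [-0.44  0.79  0.44] q7 -35.9 w 0.0507
foot [0.604  0.2325 0.0666] err mm [2.1 2.5] foot above floor mm 4.6
shift tool [-0.0024 -0.0008 -0.    ]
turn/0.5 [ 0.0197 -0.01   -0.    ]
flange world (array([0.60236965, 0.23013315]), np.float64(0.00035351927285195257)) tool (array([-0.00436417, -0.00070228]), np.float64(0.0003542074616641363)) flange z world 0.1181772184973418
plat z 0.057025306130286835 ((602.195068359375, 230.41143798828125), (129.1569061279297, 102.96912384033203), 14.18056583404541)
```

Request:
servo_tool(
  moves="-0.0024 -0.0008 0.002 0.019 -0.01 0.25 1; -0.0008 -0.0005 0.0022 0.003 0 0.25 1; -0.0008 -0.0005 0.0022 0.003 0 0.25 1; -0.0008 -0.0005 0.0022 0.003 0 0.25 1; -0.0008 -0.0005 0.0022 0.003 0 0.25 1; -0.0008 -0.0005 0.0022 0.003 0 0.25 1",
)

```text
time_s: 19.47
tool_pos: [0.6045, 0.232, 0.1537]
tool_rot: [180.0, -0.9, 36.9]
force: [-0.9, -1.8, 4.7]
grip_width: 0.0507
```

```bash
python3 - <<'E'
from h import *
st();wrist("w14")
E
python3 rim.py w14
```

```text
t 19.47 pos [0.6045 0.232  0.1537] rot [180.   -0.9  36.9] F [-0.9 -1.8  4.7] M [-0.51  0.37  0.4 ] q7 -76.7 w 0.0507
foot [0.604  0.2316 0.0654] err mm [2.1 1.6] foot above floor mm 3.4
shift tool [-0.0013  0.0001 -0.    ]
turn/0.5 [ 0.001  -0.0323 -0.    ]
flange world (array([0.60166571, 0.2295693 ]), np.float64(0.0005314564798744326)) tool (array([-0.00430474,  0.00025965]), np.float64(0.0005265339379716567)) flange z world 0.1170627748428619
hinge ((545.1041259765625, 215.83641052246094), 6.17496395111084) 78
plat z 0.05790645721643842 ((607.8264770507812, 231.6168670654297), (118.40827941894531, 103.73919677734375), 14.195871353149414)
```

Request:
servo_tool(
  moves="-0.0013 0 0.0025 0 -0.032 0.25 1; -0.0004 0 0.0026 0 -0.006 0.25 1; -0.0004 0 0.0026 0 -0.006 0.25 1; -0.0004 0 0.0026 0 -0.006 0.25 1; -0.0004 0 0.0026 0 -0.006 0.25 1; -0.0004 0 0.0026 0 -0.006 0.25 1; -0.0004 0 0.0026 0 -0.006 0.25 1; -0.0004 0 0.0026 0 -0.006 0.25 1",
)

```text
time_s: 20.18
tool_pos: [0.6065, 0.23, 0.1479]
tool_rot: [179.9, 0.2, -20.1]
force: [-2.9, -1.9, 7.1]
grip_width: 0.0507
```

```bash
python3 - <<'E'
from h import *
st();wrist("w15")
E
python3 rim.py w15
```

```text
t 20.18 pos [0.6065 0.23   0.1479] rot [179.9   0.2 -20.1] F [-2.9 -1.9  7.1] M [-0.64  0.94  0.38] q7 -131.3 w 0.0507
foot [0.6043 0.2307 0.0596] err mm [2.4 0.7] foot above floor mm -2.4
shift tool [-0.0023  0.0016  0.    ]
turn/0.5 [0.0026 0.0074 0.    ]
flange world (array([0.60304267, 0.2301552 ]), np.float64(0.0003270971289001394)) tool (array([-0.00316015,  0.0009762 ]), np.float64(0.0003286934925722856)) flange z world 0.10997931044208648
hinge ((546.938720703125, 216.86744689941406), 5.267476558685303) 165
plat z 0.059407409717349036 ((601.5919189453125, 230.1424102783203), (117.50860595703125, 90.31745910644531), 14.309077262878418)
```

View pics/w15.png

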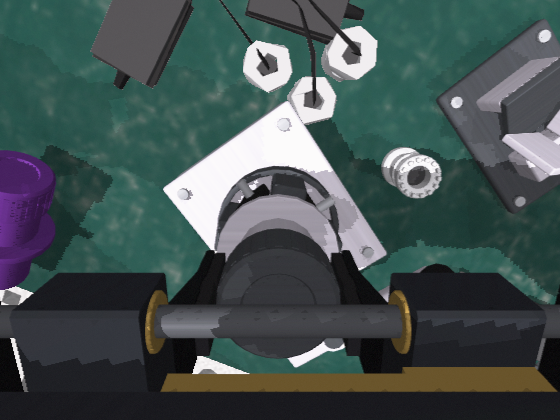

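Request:
servo_tool(
  moves="-0.0015 0.001 0.001 0.002 0.007 -0.25 1; -0.0003 0.0003 0.0026 0 0 -0.25 1; -0.0003 0.0003 0.0026 0 0 -0.25 1; -0.0003 0.0003 0.0026 0 0 -0.25 1; -0.0003 0.0003 0.0026 0 0 -0.25 1; -0.0003 0.0003 0.0026 0 0 -0.25 1; -0.0003 0.0003 0.0026 0 0 -0.25 1",
)

```text
time_s: 20.82
tool_pos: [0.6063, 0.2317, 0.1446]
tool_rot: [-179.7, -0.8, 30.1]
force: [-3.0, 0.2, 6.7]
grip_width: 0.0508
```

```bash
cat > pz.py <<'E'
from h import *
import sys
# platform top height from points well outside ring, inside platform outline; and flange top annulus
c=dict(np.load(sys.argv[1]+".npz"));W=cloud(c);s=c["img"].astype(int).sum(-1);v,u=np.mgrid[:420,:560]
y=np.radians(14.15);d=W[...,:2]-np.array([.602,.2302]);X=d[...,0]*np.cos(y)+d[...,1]*np.sin(y);Y=-d[...,0]*np.sin(y)+d[...,1]*np.cos(y)
r=np.hypot(X,Y);z=W[...,2]
m=(abs(X)<.058)&(abs(Y)<.046)&(r>.05)&(z>.045)&(z<.068)&(v<265)
print('plat n',m.sum(),'z',np.round(np.percentile(z[m],[10,50,90]),4))
P=W[m];A=np.c_[X[m],Y[m],np.ones(m.sum())];k=np.linalg.lstsq(A,P[:,2],rcond=None)[0];print(' plane',np.round(k,4))
f=(r<.032)&(r>.0275)&(z>.095)&(z<.145)&(s>250)&(v<262)
print('flange n',f.sum(),'z',np.round(np.percentile(z[f],[10,50,90]),4))
A=np.c_[X[f],Y[f],np.ones(f.sum())];k2=np.linalg.lstsq(A,z[f],rcond=None)[0];print(' plane',np.round(k2,4),'centre gap mm (52=home)',round((k2[2]-np.median(z[m]))*1000,1), round((np.median(z[f])-np.median(z[m]))*1000,1))
E
python3 - <<'E'
from h import *
st();wrist("w16")
E
for n in w11 w14 w15 w16; do python3 pz.py $n;done
```

```text
t 20.82 pos [0.6063 0.2317 0.1446] rot [-179.7   -0.8   30.1] F [-3.   0.2  6.7] M [-0.03  1.05 -0.38] q7 -83.1 w 0.0508
foot [0.6054 0.2317 0.0563] err mm [3.5 1.7] foot above floor mm -5.7
shift tool [-0.0027 -0.0007 -0.    ]
turn/0.5 [-0.0095 -0.0265  0.0001]
plat n 872 z [0.0601 0.061  0.0628]
 plane [-0.015   0.0057  0.0606]
flange n 1423 z [0.1318 0.1326 0.1334]
 plane [-0.0013  0.0059  0.1324] centre gap mm (52=home) 71.4 71.6
plat n 3702 z [0.0571 0.058  0.0591]
 plane [0.0014 0.0007 0.058 ]
flange n 1427 z [0.1168 0.1178 0.1186]
 plane [-0.0753 -0.0402  0.1187] centre gap mm (52=home) 60.7 59.8
plat n 4134 z [0.055  0.0559 0.0571]
 plane [-0.0008 -0.0013  0.0561]
flange n 1323 z [0.1107 0.1115 0.1124]
 plane [1.00e-04 1.73e-02 1.12e-01] centre gap mm (52=home) 56.1 55.6
plat n 3612 z [0.0554 0.0563 0.0575]
 plane [0.0074 0.0004 0.0561]
flange n 1323 z [0.1075 0.1085 0.1093]
 plane [-0.0172 -0.0009  0.109 ] centre gap mm (52=home) 52.6 52.1
```

Request:
servo_tool(
  moves="-0.0022 -0.0006 0.002 -0.009 -0.026 -0.25 1; -0.0004 0 0.0026 0 -0.003 -0.25 1; -0.0004 0 0.0026 0 -0.003 -0.25 1; -0.0004 0 0.0026 0 -0.003 -0.25 1; -0.0004 0 0.0026 0 -0.003 -0.25 1",
)

```text
time_s: 21.28
tool_pos: [0.6049, 0.2326, 0.1429]
tool_rot: [179.8, -0.3, 65.8]
force: [-4.2, -0.2, 7.8]
grip_width: 0.0509
```

```bash
python3 - <<'E'
from h import *
st();wrist("w17")
E
for n in w17; do python3 pz.py $n;done
```

```text
t 21.28 pos [0.6049 0.2326 0.1429] rot [179.8  -0.3  65.8] F [-4.2 -0.2  7.8] M [-0.26  1.23 -0.56] q7 -49.3 w 0.0509
foot [0.6045 0.231  0.0546] err mm [2.6 1. ] foot above floor mm -7.4
shift tool [-0.0016 -0.0017 -0.    ]
turn/0.5 [ 0.0057 -0.0089 -0.    ]
plat n 4623 z [0.0541 0.0549 0.0561]
 plane [-0.0003  0.0015  0.0551]
flange n 1371 z [0.1061 0.1069 0.1077]
 plane [-0.0051 -0.0206  0.1075] centre gap mm (52=home) 52.6 52.0
```

Request:
servo_tool(
  moves="-0.001 -0.001 -0.002 0 0 0 1; 0 0 -0.001 0 0 0 1; 0 0 0 0 0 0 1",
)

```text
time_s: 21.58
tool_pos: [0.6046, 0.2327, 0.149]
tool_rot: [179.7, -0.4, 66.8]
force: [-0.3, -1.0, -1.8]
grip_width: 0.0508
```

```bash
python3 - <<'E'
from h import *
st();wrist("w18")
E
for n in w18; do python3 pz.py $n;done
```

```text
t 21.58 pos [0.6046 0.2327 0.149 ] rot [179.7  -0.4  66.8] F [-0.3 -1.  -1.8] M [-0.2   0.29 -0.03] q7 -48.3 w 0.0508
foot [0.6045 0.2313 0.0606] err mm [2.6 1.3] foot above floor mm -1.4
shift tool [-0.0016 -0.0014 -0.    ]
turn/0.5 [ 0.011  -0.0145 -0.    ]
plat n 4630 z [0.0601 0.0609 0.0621]
 plane [-0.     0.001  0.061]
flange n 1370 z [0.1121 0.1129 0.1137]
 plane [-0.0034 -0.0082  0.1132] centre gap mm (52=home) 52.3 52.0
```

Request:
servo_tool(
  moves="0 0 0 0 0 0 -1; 0 0 0 0 0 0 -1; 0 0 0 0 0 0 -1; 0 0 0 0 0 0 -1; 0 0 -0.02 0 0 0 -1; 0 0 -0.03 0 0 0 -1; 0 0 -0.03 0 0 0 -1; 0 0 -0.03 0 0 0 -1; 0 0 0 0 0 0 -1",
)

```text
time_s: 22.38
tool_pos: [0.6024, 0.2311, 0.2571]
tool_rot: [-180.0, -0.0, 66.8]
force: [0.1, 0.6, 0.4]
grip_width: 0.0869
```

```bash
python3 - <<'E'
from h import *
st();wrist("w19")
E
for n in w19; do python3 pz.py $n; python3 rim.py $n;done
```

```text
t 22.38 pos [0.6024 0.2311 0.2571] rot [-180.    -0.    66.8] F [0.1 0.6 0.4] M [-0.11  0.05  0.01] q7 -47.9 w 0.0869
foot [0.6016 0.2293 0.1688] err mm [-0.3 -0.7] foot above floor mm 106.8
shift tool [0.0008 0.     0.    ]
turn/0.5 [-0.0008 -0.0009  0.    ]
plat n 2529 z [0.0595 0.0605 0.0618]
 plane [-0.0018 -0.002   0.0607]
flange n 676 z [0.1115 0.1124 0.1133]
 plane [-0.005  -0.0115  0.1127] centre gap mm (52=home) 52.2 51.9Traceback (most recent call last):
  File "rim.py", line 7, in <module>
    cs=max(cv2.findContours(m,0,2)[0],key=len)[:,0];P=np.array([W[b,a] for a,b in cs]);Q=np.array([Wt[b,a] for a,b in cs]);k=np.hypot(Q[:,0],Q[:,1])>.031;P=P[k];Q=Q[k]
       ~~~^^^^^^^^^^^^^^^^^^^^^^^^^^^^^^^^^^^^
ValueError: max() iterable argument is empty
```

View pics/w19.png

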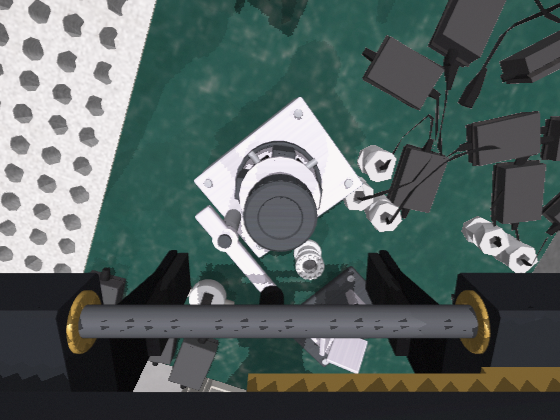

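Run:
```python
from h import *
c=dict(np.load("w19.npz"));W=cloud(c);s=c["img"].astype(int).sum(-1);z=W[...,2]
d=np.hypot(W[...,0]-.602,W[...,1]-.23)
m=(z>.155)&(z<.18)&(d<.04);P=W[m];print('lid top',cv2.minEnclosingCircle(P[:,:2].astype(np.float32)*1000),np.median(P[:,2]))
m=(z>.15)&(np.hypot(W[...,0]-.563,W[...,1]-.154)<.03)&(s<200);P=W[m];print('knob',len(P),cv2.minEnclosingCircle(P[:,:2].astype(np.float32)*1000) if len(P) else 0)
T,o=pose();plan(T,(.5627,.1539,.25),R.from_euler("xyz",[180,0,103.4],degrees=True).as_matrix())
```

```text
lid top ((603.4034423828125, 229.91253662109375), 26.468120574951172) 0.16572260333985112
knob 41 ((565.8070068359375, 160.88156127929688), 6.4046630859375)
shift tool [-0.0859 -0.0055  0.0044]
turn/0.5 [-0.0065  0.0021 -1.2767]
```

Request:
servo_tool(
  moves="-0.029 -0.002 0 0 0 0 -0.1; -0.029 -0.002 0 0 0 0 -0.1; -0.028 -0.002 0 0 0 0 -0.1; 0 0 0 0 0 -0.213 -0.1; 0 0 0 0 0 -0.213 -0.1; 0 0 0 0 0 -0.213 -0.1; 0 0 0 0 0 -0.213 -0.1; 0 0 0 0 0 -0.213 -0.1; 0 0 0 0 0 -0.213 -0.1; 0 0 0 0 0 0 -0.1",
)

```text
time_s: 23.27
tool_pos: [0.5566, 0.1486, 0.243]
tool_rot: [-179.1, 0.0, 105.2]
force: [-0.2, -0.6, -0.5]
grip_width: 0.0484
```

Run:
```python
from h import *
c,T,o=wrist("w20");print(o["tool_pos"],o["tool_rot"],o["grip_width"])
W=cloud(c);s=c["img"].astype(int).sum(-1);z=W[...,2]
m=(z>.15)&(z<.165)&(np.hypot(W[...,0]-.563,W[...,1]-.154)<.03)&(s<200);P=W[m];print('knob',len(P),cv2.minEnclosingCircle(P[:,:2].astype(np.float32)*1000) if len(P) else 0)
plan(T,(.5627,.1539,.147),R.from_euler("xyz",[180,0,103.4],degrees=True).as_matrix())
```

```text
[0.55660617 0.14856376 0.24298773] [-1.79059829e+02  3.18740298e-02  1.05181315e+02] 0.048352269078505636
knob 709 ((562.9578247070312, 153.36521911621094), 10.485527992248535)
shift tool [0.0036 0.0089 0.0959]
turn/0.5 [-0.0328  0.0016  0.0622]
```

View pics/w20.png

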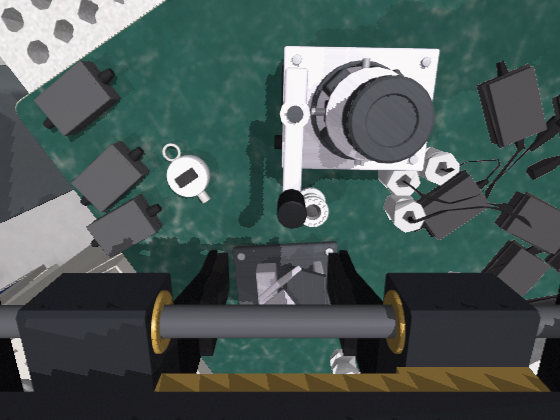

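Knob confirmed at (0.563, 0.153), pixel (291,208). Centre over it and go down.

Request:
servo_tool(
  moves="0.0036 0.0085 0.005 -0.032 0 0.06 0; 0 0 0.02 0 0 0 0; 0 0 0.02 0 0 0 0; 0 0 0 0 0 0 0",
)

```text
time_s: 23.65
tool_pos: [0.5642, 0.1542, 0.1952]
tool_rot: [180.0, 0.1, 102.3]
force: [-1.2, -0.3, -0.9]
grip_width: 0.0439
```

Run:
```python
from h import *
T,o=pose();print(o["tool_pos"],o["tool_rot"],o["grip_width"]);plan(T,(.5629,.1535,.147),R.from_euler("xyz",[180,0,103.4],degrees=True).as_matrix())
```

```text
[0.56419907 0.15424434 0.19524247] [1.79968357e+02 5.08379598e-02 1.02317899e+02] 0.043857425761398255
shift tool [-0.0004 -0.0015  0.0482]
turn/0.5 [ 0.0011  0.0018 -0.0378]
```

Request:
servo_tool(
  moves="-0.0004 -0.0015 0.016 0 0 -0.03 0; 0 0 0.016 0 0 0 0; 0 0 0.012 0 0 0 0; 0 0 0 0 0 0 0.2; 0 0 0 0 0 0 0.2",
)

```text
time_s: 24.07
tool_pos: [0.5629, 0.1537, 0.1505]
tool_rot: [-180.0, 0.1, 102.7]
force: [-0.7, 0.1, -0.0]
grip_width: 0.0381
```

Run:
```python
from h import *
arc((.548,.2165))
```

```text
phi 283.3647436907407 r 0.06457099230648734 pos [0.5629 0.1537 0.1505] rot [-1.800e+02  1.000e-01  1.027e+02] F [-0.7  0.1 -0. ] M [-0.04 -0.02  0.02] w 0.03812278155163724 q7 -6.8017398030762966 t 24.0667
```

Request:
servo_tool(
  moves="0.0003 -0.006 0.001 0 0 0.17 0.2; 0.0003 -0.0062 0.001 0 0 0.17 0.2; 0.0003 -0.0062 0 0 0 0.17 0.2; 0.0003 -0.0062 0 0 0 0.17 0.2; 0.0003 -0.0062 0 0 0 0.17 0.2; 0.0003 -0.0062 0 0 0 0.17 0.2; 0.0003 -0.0062 0 0 0 0.17 0.2; 0.0003 -0.0062 0 0 0 0.17 0.2; 0.0003 -0.0062 0 0 0 0.17 0.2",
)

```text
time_s: 24.82
tool_pos: [0.5174, 0.1626, 0.1592]
tool_rot: [179.1, -0.7, 56.2]
force: [1.3, -0.7, -0.4]
grip_width: 0.0348
```

Run:
```python
from h import *
arc((.548,.2165));wrist("w21")
```

```text
phi 240.40240603606492 r 0.06198238996388836 pos [0.5174 0.1626 0.1592] rot [179.1  -0.7  56.2] F [ 1.3 -0.7 -0.4] M [-0.28 -0.11 -0.01] w 0.034820611226075104 q7 -55.032103328429415 t 24.8167
```

View pics/w21.png

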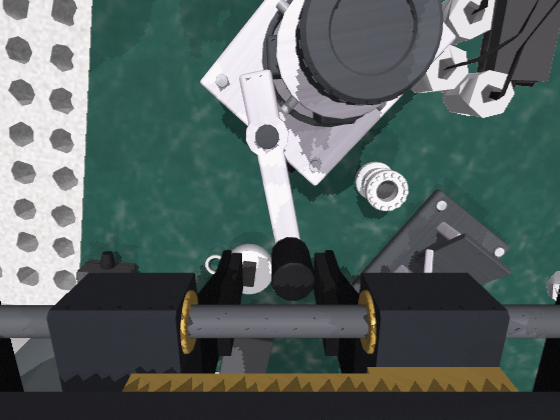

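Request:
servo_tool(
  moves="0 0 0.006 0.02 0.01 0 0.2; 0 -0.003 0.003 0 0 0.1 0.2; 0.0003 -0.0062 0.001 0 0 0.17 0.2; 0.0003 -0.0062 0 0 0 0.17 0.2; 0.0003 -0.0062 0 0 0 0.17 0.2; 0.0003 -0.0062 0 0 0 0.17 0.2; 0.0003 -0.0062 0 0 0 0.17 0.2",
)

```text
time_s: 25.45
tool_pos: [0.4997, 0.1836, 0.1529]
tool_rot: [180.0, -1.4, 28.0]
force: [-0.3, -2.9, -0.9]
grip_width: 0.035
```

Run:
```python
from h import *
arc((.548,.2165))
```

```text
phi 214.23312549737938 r 0.05845282914402174 pos [0.4997 0.1836 0.1529] rot [180.   -1.4  28. ] F [-0.3 -2.9 -0.9] M [-0.6   0.25 -0.06] w 0.035013510515879004 q7 -85.33755815095833 t 25.45
```

Request:
servo_tool(
  moves="-0.004 0 0.002 0 0.02 0 0.2; -0.001 -0.004 0.001 0 0 0.1 0.2; 0 -0.005 0.001 0 0 0.15 0.2; 0 0 0 0 0 0 0.2",
)

```text
time_s: 25.78
tool_pos: [0.4923, 0.1882, 0.1492]
tool_rot: [-179.8, -2.1, 21.2]
force: [0.3, 0.3, -0.0]
grip_width: 0.0353
```

Run:
```python
from h import *
arc((.548,.2165));wrist("w22")
```

```text
phi 206.92387736829752 r 0.06249790528035983 pos [0.4923 0.1882 0.1492] rot [-179.8   -2.1   21.2] F [ 0.3  0.3 -0. ] M [-0.08  0.18 -0.01] w 0.03533042615570303 q7 -92.83931358686584 t 25.7833
```

View pics/w22.png

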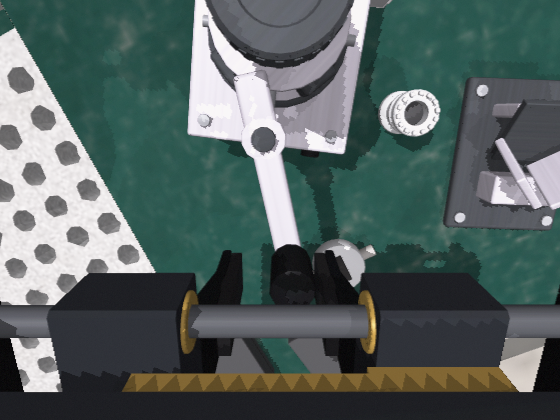

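Request:
servo_tool(
  moves="-0.001 -0.005 0.001 0 0.02 0.15 0.2; 0 -0.0055 0.0005 0 0 0.16 0.2; 0 -0.0055 0 0 0 0.16 0.2; 0 -0.0055 0 0 0 0.1 0.2; 0 0 0 0 0 0 0.2",
)

```text
time_s: 26.25
tool_pos: [0.4875, 0.2039, 0.1481]
tool_rot: [-179.1, -2.6, 5.2]
force: [0.3, -0.6, -0.3]
grip_width: 0.035
```

Run:
```python
from h import *
arc((.548,.2165));wrist("w23")
```

```text
phi 191.78105941936408 r 0.0617850141902153 pos [0.4875 0.2039 0.1481] rot [-179.1   -2.6    5.2] F [ 0.3 -0.6 -0.3] M [-0.05  0.18  0.04] w 0.03499696085597998 q7 -110.86954207512653 t 26.25
```

View pics/w23.png

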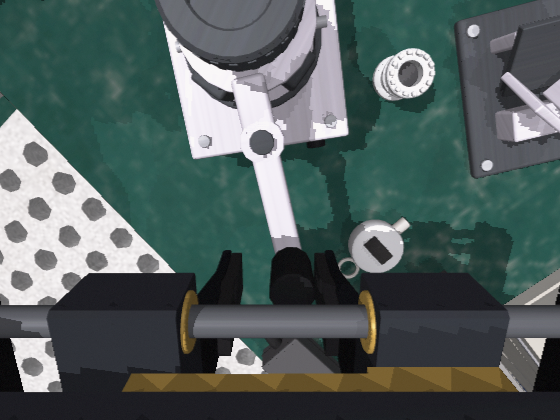

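Request:
servo_tool(
  moves="-0.001 -0.003 0 -0.01 0.03 0.03 0.2; 0 -0.003 0 0 0 0.03 0.2; 0 -0.003 0 0 0 0.03 0.2",
)

```text
time_s: 26.55
tool_pos: [0.487, 0.2093, 0.148]
tool_rot: [-179.4, -3.5, 3.0]
force: [-0.0, -8.1, 0.0]
grip_width: 0.0346
```

Run:
```python
from h import *
arc((.548,.2165))
```

```text
phi 186.77545966727254 r 0.06143002538880764 pos [0.487  0.2093 0.148 ] rot [-179.4   -3.5    3. ] F [-0.  -8.1  0. ] M [-1.96 -0.13 -0.11] w 0.03455752148209309 q7 -114.54780170042496 t 26.55
```

Request:
servo_tool(
  moves="0 0.003 0 0 0 0 0; 0 0.001 0 0 0 0 0; 0 0 -0.02 0 0 0 0; 0 0 -0.03 0 0 0 0; 0 0 -0.03 0 0 0 0; -0.02 0 -0.02 0 0 0 0; 0 0 0 0 0 0 0",
)

```text
time_s: 27.13
tool_pos: [0.4608, 0.2024, 0.2488]
tool_rot: [-179.3, -3.2, 3.3]
force: [0.1, 0.7, -1.3]
grip_width: 0.0432
```

```bash
python3 - <<'E'
from h import *
arc((.548,.2165))
c,T,o=wrist("w24");W=cloud(c);s=c["img"].astype(int).sum(-1);z=W[...,2]
m=(z>.15)&(z<.165)&(np.hypot(W[...,0]-.485,W[...,1]-.2)<.03)&(s<200);P=W[m];k=cv2.minEnclosingCircle(P[:,:2].astype(np.float32)*1000);print('knob',len(P),k)
print('keeper deg',np.degrees(np.arctan2(k[0][1]-216.5,k[0][0]-548))%360-194.15)
d=np.hypot(W[...,0]-.602,W[...,1]-.23)
m=(z>.155)&(z<.18)&(d<.04);P=W[m];print('lid top',cv2.minEnclosingCircle(P[:,:2].astype(np.float32)*1000),np.median(P[:,2]))
c=env.read_camera("scene");crop(c["img"],190,430,140,380,2.5,"scene_end.png")
c=env.read_camera("top");W=cloud(c);crop(c["img"],190,420,120,300,3,"top_end.png")
E
python3 pz.py w24
```

```text
phi 189.18550493005964 r 0.08829948891705015 pos [0.4608 0.2024 0.2488] rot [-179.3   -3.2    3.3] F [ 0.1  0.7 -1.3] M [-0.03  0.2  -0.04] w 0.043160855991949056 q7 -113.84116893803291 t 27.1333
knob 708 ((485.02557373046875, 200.5293426513672), 10.460601806640625)
keeper deg 0.08050308911185766
lid top ((598.6533203125, 229.37008666992188), 25.751440048217773) 0.16566764869226308
plat n 1781 z [0.0594 0.0604 0.0617]
 plane [-0.0067  0.0007  0.0602]
flange n 906 z [0.1116 0.1126 0.1229]
 plane [-0.1963 -0.0013  0.1108] centre gap mm (52=home) 50.4 52.2
```

View pics/w24.png

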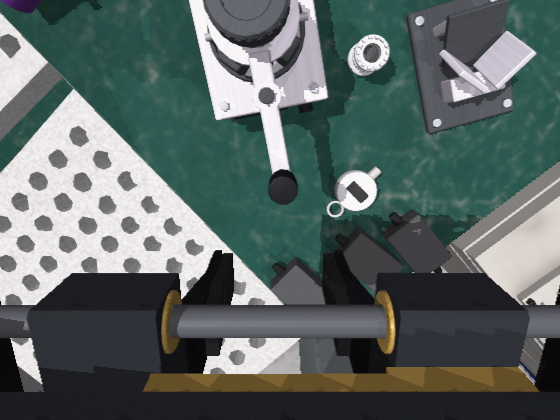

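View pics/scene_end.png

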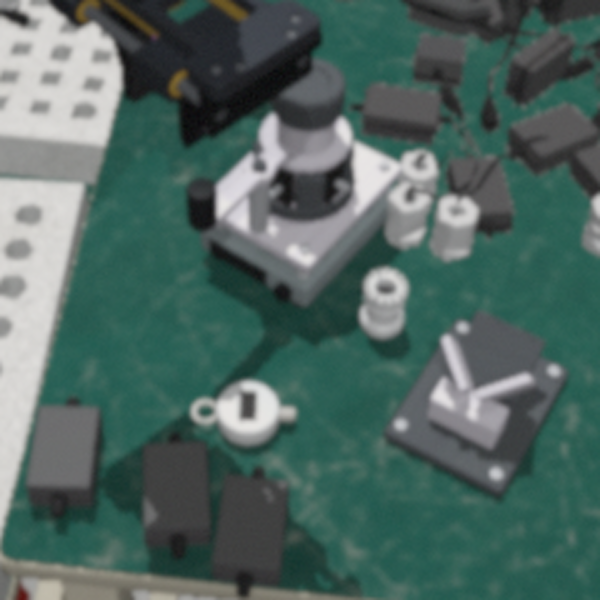

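```bash
python3 -c "
from cell import env
print(env.sign_off())"
```

```text
the job is handed in; nothing more can be done
None
```

I handed the job in at about 27 s of the 72 s; the sign-off gives no verdict. I swung the keeper open to about 1.56 rad and drew the aluminium, dark-lidded canister out of the rack along its own axis. I then twisted it back and forth down between the pads, released it, and swung the keeper back to its stop.

**Canister:**
- The flange sits about 52 mm above the platform, where 52 mm means fully home. The gap stayed the same when I pressed and twisted further.
- The flange reads within about 1 mm of the holder centre, and the tilt is about 0.01 rad.

**Platform:** It sank about 6 mm at most by the camera, under roughly 11 N of pressing. I could only read this between moves. It came back up to its starting height before I released the canister.

**Keeper:** It reads about 0.1° from its stop, pushed home until the knob resisted with about 8 N.

**Clearance:** The gripper is open and clear of everything. The counter, coupling and adapter boxes look unmoved in the last scene picture; I did not measure their positions again.

**Readings that disagreed:**
- **Fixed cameras:** before the wrist camera took over, the top and scene cameras differed by about 4–5 mm in y. I used the wrist camera instead, which agreed with itself to about 0.3 mm across the two views I compared.
- **Lid and flange fits:** the last ones were biased, because the lid was cut off by the image edge and the keeper's nose covered part of the flange. I relied on the earlier unobstructed view for centring and tilt.
- **Lid-face tilt:** while I carried the canister, this fit disagreed with the flange fit by about 2°. I went with the flange.

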